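Check specimen pots in at the microscope

ROBOT

A 6-joint arm with a two-finger parallel gripper is mounted at the origin on the work surface. World frame = base frame: x ahead of the robot, y to its left, z up, the work surface at z = 0. Lengths are in m, angles in degrees, forces in N, time in s.
With the tool pointing down it reaches from about 0.4 to 0.825 m from the base axis. Payload 7 kg.
Tool frame: the origin (TCP) lies on the centre line of the jaws, within the pads' length; the fingertips stand 22 mm ahead of it and the grasp point (between the pads) lies 3 mm ahead of it (ctrl.finger_overhang is the distance from the TCP to the fingertips, in m); z points along the fingers, y is the line along which they close (so a half turn about z gives the same grasp; the last joint's range is limited). The gripper opens to 88 mm and grips with 3 to 60 N. Pads are 19 mm wide; open, the fingers measure 130 mm over their backs; the gripper's body (78 mm by 193 mm) begins 47 mm behind the grasp point.
Start: joints at [91.736, 20.546, 0.682, 0, -70.136, -16.507], TCP at [0.172, 0.653, 0.21] pointing down, gripper open.
Joint ranges: [-176.03, 176.03], [-82.01, 121.73], [-58.28, 71.71], [-173.87, 95.51], [-174.79, -0.11], [-173.66, 173.66]. Speed limits (degrees/s): [136.94, 136.94, 172.46, 180, 180, 180].

INTERFACE

Orientations are given as [roll, pitch, yaw] about the fixed x, y, z axes, in that order (R = Rz(yaw) Ry(pitch) Rx(roll)).
In Python, from plant import ctrl gives the robot as it stands. The module is installed in compiled form; this text tells all that it offers.
- The arm moves only by the shell command python3 -m creep 'ROWS'. ROWS is JSON, a list of rows, each an object with "grip": the closure, from 0 (fully open) to 1 (shut); "delta_pos": the shift along the tool's x, y, z scaled (see below), a list of three; "rotation": the turn, a rotation vector about the tool's x, y, z scaled (see below), a list of three. A call has 1 to 5 rows; each row is the pose to reach, as a shift and turn from the pose commanded when the call began, along the tool's axes at that moment; what a row does not reach only later rows make up. The controller multiplies each number of a shift by 10 cm and each number of a turn by pi/2 rad. A row lasts 1/10 s, in which the tool goes at most 50 mm and 8.59 degrees, less where a joint would pass 70% of its speed; a pose out of reach is approached as far as the arm can. A call with a number of a shift or a turn outside -1 to 1 is refused whole. A call with a gripper value outside its range is refused whole. The fingers move at their own pace and stop on an object; the grip force is fixed at half the most. Time passes only in rows, so rows that repeat a pose let the fingers close. It gives the time, the measured TCP pose, the force, the opening and the grip force at its end, in the units of the state.
- ctrl.get_obs(): the state, without advancing time (a new reading comes with each control period).
- ctrl.snapshot(name): name is "scene" or "top" or "wrist"; returns a dict with "color" (480x640x3 uint8, red, green, blue), "intrinsics" (3x3 intrinsics, pixels), "R" (3x3) and "t" (3): a world point X has camera coordinates R X + t. Camera axes: x right, y down, z forward; pixel columns grow to the right and rows downward; lengths in m; the calibration is good to about 2 mm. A picture is of the moment at which its call begins. There is no depth.
- ctrl.close_job(): hands the job in; it is judged then, once.
The state is a dict: "clock": time; "joint_pos": joint angles; "qvel": joint speeds; "tau": joint torques, N m; "tool_pos": TCP position; "orientation": TCP orientation; "force": force on the tool from outside, world axes, zero at the start; "moment": the same for the moment, N m; "opening": finger opening in m; "gripper_force": force on a finger pad.
Only numpy, scipy, OpenCV 4.12 (cv2) and the standard library are available. Lean on these libraries where they do the work, as an engineer would, in place of code of your own. Each camera call takes 0.05 s, during which the arm holds its last target. There are 200 camera calls.

TASK

Put every specimen pot waiting on the bench upright into an empty pocket of the grey specimen tray, leaving the pots already stored there and the other things on the bench where they are. Then check the tray in: take the hand scanner and, from about 10 cm, aim its beam square at the middle of the barcode label on the tray's sloping flap and hold it still there for two seconds, and after that do the same at the label on the sloping front of the lamp supply box. Finally lay the scanner the right way up back on the middle of its rubber mat and let go.

Things in the scene. Friction and masses are not known exactly. Their poses are not given: they have to be found in the camera images.
- tray: Fixed grey plastic tray, 160 mm (x) by 240 mm (y) by 40 mm tall, with six square pockets 58 mm wide and 28 mm deep, centred at x = -40 and +40 mm, y = -80, 0 and +80 mm, floors 12 mm above the bench. Origin: centre of its underside; z up. A 90 mm wide flap sloping at 45 degrees stands out 40 mm from its -y side and carries the tray's barcode label.
- tray_label (a point): Centre of the tray's paper barcode label, 70 x 40 mm, about 23 mm above the bench. Its x axis is the label's outward normal, 45 degrees up and away from the tray's -y side; y lies along the bars' row, level.
- lamp_box: Lamp supply box of the microscope, fixed, grey, 170 mm wide (its y), 85 mm tall, with a sloping front. Origin: on the bench under the box, 15 mm behind the top edge of its slope; the box reaches 100 mm to its +x, the slope's foot 73 mm to its -x (front).
- lamp_label (a point): Centre of the paper barcode label, 70 x 40 mm, on the sloping front of the lamp supply box, about 34 mm above the bench. Its x axis is the label's outward normal, 45 degrees up and to the box's front (-x of the box); y is level.
- mat: Black rubber mat, fixed, 260 mm (its x) by 180 mm (its y), 3 mm thick, on which the scanner lies. Origin: centre of its underside.
- scanner: Hand-held barcode scanner, 200 mm long, like a telephone handset: level grey handle between a black heel (-x end, 50 mm wide, 60 tall) and a black head (+x end, 66 mm wide, 64 tall) bent 45 degrees down. 0.22 kg. Origin: centre of its underside, x to the head, z up. Bare handle x = -55 to +45 mm, 32 mm wide, z = 37 to 63 mm above the underside.
- scanner_lens (a point): Centre of the scanner's window, 93 mm ahead of the scanner's origin and 14 mm above its underside. Its x axis points out along the beam: forwards and 45 degrees down when the scanner is level; y is the scanner's y.
- waiting0: Specimen pot waiting on the bench (may be absent): white cylinder with black lid, 50 mm across, 66 mm tall, 0.14 kg. Origin: centre of its underside, z up.
- waiting1: Specimen pot waiting on the bench (may be absent): white cylinder with black lid, 50 mm across, 66 mm tall, 0.14 kg. Origin: centre of its underside, z up.
- waiting2: Specimen pot waiting on the bench (may be absent): white cylinder with black lid, 50 mm across, 66 mm tall, 0.14 kg. Origin: centre of its underside, z up.
- waiting3: Specimen pot waiting on the bench (may be absent): white cylinder with black lid, 50 mm across, 66 mm tall, 0.14 kg. Origin: centre of its underside, z up.
- stored0: Specimen pot of the same kind already stored in a pocket of the tray (may be absent), standing out 38 mm above the tray's top; to be left where it is. Origin: centre of its underside.
- stored1: Specimen pot of the same kind already stored in a pocket of the tray (may be absent), standing out 38 mm above the tray's top; to be left where it is. Origin: centre of its underside.
- stored2: Specimen pot of the same kind already stored in a pocket of the tray (may be absent), standing out 38 mm above the tray's top; to be left where it is. Origin: centre of its underside.
- stored3: Specimen pot of the same kind already stored in a pocket of the tray (may be absent), standing out 38 mm above the tray's top; to be left where it is. Origin: centre of its underside.
- stored4: Specimen pot of the same kind already stored in a pocket of the tray (may be absent), standing out 38 mm above the tray's top; to be left where it is. Origin: centre of its underside.
- stored5: Specimen pot of the same kind already stored in a pocket of the tray (may be absent), standing out 38 mm above the tray's top; to be left where it is. Origin: centre of its underside.
- eyepiece: Spare microscope eyepiece standing on the bench, black, stepped, up to 42 mm across, 62 mm tall; bystander. Origin: centre of its underside.
- slide_box: Wooden slide box 85 x 100 x 32 mm; bystander. Origin: centre of its underside.

How it is judged (in metres and radians):
On the way, in this order (a step that is already met when the one before it is completed fails the run):
1. all waiting pots stand in tray pockets (x of waiting0 in the frame of tray between -0.08 and 0.08 m and y of waiting0 in the frame of tray between -0.12 and 0.12 m and z of waiting0 in the frame of tray between 0.005 and 0.02 m and angle between each of waiting0, waiting1, waiting2, waiting3's own z axis and vertical below 0.15 rad and x of waiting1 in the frame of tray between -0.08 and 0.08 m and y of waiting1 in the frame of tray between -0.12 and 0.12 m and z of waiting1 in the frame of tray between 0.005 and 0.02 m and x of waiting2 in the frame of tray between -0.08 and 0.08 m and y of waiting2 in the frame of tray between -0.12 and 0.12 m and z of waiting2 in the frame of tray between 0.005 and 0.02 m and x of waiting3 in the frame of tray between -0.08 and 0.08 m and y of waiting3 in the frame of tray between -0.12 and 0.12 m and z of waiting3 in the frame of tray between 0.005 and 0.02 m), for 0.3 s.
2. scanner held still on the tray's label for 2 s: window 50 to 150 mm away, label's centre within 15 mm of the beam each way, beam within 20 degrees of square (x of tray_label in the frame of scanner_lens between 0.05 and 0.15 m and y of tray_label in the frame of scanner_lens between -0.015 and 0.015 m and z of tray_label in the frame of scanner_lens between -0.015 and 0.015 m and angle between the x axis of scanner_lens and the x axis of tray_label, either way round below 0.35 rad and linear speed of scanner below 0.03 m/s), for 1.8 s.
3. then the scanner is aimed in the same way at the lamp box's label for 2 s (x of lamp_label in the frame of scanner_lens between 0.05 and 0.15 m and y of lamp_label in the frame of scanner_lens between -0.015 and 0.015 m and z of lamp_label in the frame of scanner_lens between -0.015 and 0.015 m and angle between the x axis of scanner_lens and the x axis of lamp_label, either way round below 0.35 rad and linear speed of scanner below 0.03 m/s), for 1.8 s.
At the end, for the whole second after the job is handed in: Every pot (waiting and stored) stands in a tray pocket, on its floor (origin 5 to 20 mm above the bench, tilt under 0.15 rad); the scanner lies at rest on the mat, right way up and level (tilt under 0.12 rad), its origin within 60 mm of the mat's centre along the mat and 55 mm across it (all of step 1 and linear speed of each of waiting0, waiting1, waiting2, waiting3, scanner below 0.03 m/s and x of stored0 in the frame of tray between -0.08 and 0.08 m and y of stored0 in the frame of tray between -0.12 and 0.12 m and z of stored0 in the frame of tray between 0.005 and 0.02 m and angle between each of stored0, stored1, stored2, stored3, stored4, stored5's own z axis and vertical below 0.15 rad and x of stored1 in the frame of tray between -0.08 and 0.08 m and y of stored1 in the frame of tray between -0.12 and 0.12 m and z of stored1 in the frame of tray between 0.005 and 0.02 m and x of stored2 in the frame of tray between -0.08 and 0.08 m and y of stored2 in the frame of tray between -0.12 and 0.12 m and z of stored2 in the frame of tray between 0.005 and 0.02 m and x of stored3 in the frame of tray between -0.08 and 0.08 m and y of stored3 in the frame of tray between -0.12 and 0.12 m and z of stored3 in the frame of tray between 0.005 and 0.02 m and x of stored4 in the frame of tray between -0.08 and 0.08 m and y of stored4 in the frame of tray between -0.12 and 0.12 m and z of stored4 in the frame of tray between 0.005 and 0.02 m and x of stored5 in the frame of tray between -0.08 and 0.08 m and y of stored5 in the frame of tray between -0.12 and 0.12 m and z of stored5 in the frame of tray between 0.005 and 0.02 m and x of scanner in the frame of mat between -0.06 and 0.06 m and y of scanner in the frame of mat between -0.055 and 0.055 m and z of scanner in the frame of mat between -0.005 and 0.012 m and angle between scanner's own z axis and vertical below 0.12 rad); the robot touches nothing.
It fails at once if a bystander (eyepiece or slide box) is moved more than 30 mm (distance of any of eyepiece, slide_box from where it was at the start of the episode above 0.03 m).
It fails at once if a pot that was already stored in the tray is moved more than 30 mm (distance of any of stored0, stored1, stored2, stored3, stored4, stored5 from where it was at the start of the episode above 0.03 m).
Of stored0, stored1, stored2, stored3, stored4, stored5 only 1 to 2 are there at a start; the rules pass over those that are not, and their reading is None.
Of waiting0, waiting1, waiting2, waiting3 only 3 to 4 are there at a start; the rules pass over those that are not, and their reading is None.
At some moment in a run one of waiting0, waiting1, waiting2, waiting3, scanner may be knocked a few centimetres aside while the robot is not near it.
Once in a run the grip may slacken for a moment while it holds something.
It also fails if it takes over 200 s, if anything falls off the work surface, if the arm or the gripper's body presses on something with over 40 N, if the wrist force passes 120 N, or if a joint passes its speed limit or range.

## Working session

There is one attempt and no reset: what is moved stays moved. The work goes in short steps, Python scripts to look and compute and a shell command to move; the robot and the scene stay as the last step left them, time stands still between calls to the robot, and variables do not carry over. Pictures are saved under pics/ and viewed, at most 14 in all, crops included, and the job is handed in when it is done.

```bash
mkdir -p pics
python3 - <<'E'
from plant import ctrl
import cv2
for n in ("scene","top"):
    s=ctrl.snapshot(n); cv2.imwrite(f"pics/{n}0.png",s["color"][:,:,::-1])
    print(n,s["intrinsics"].tolist(),s["R"].round(4).tolist(),s["t"].round(4).tolist())
print(ctrl.get_obs())
E
```

```text
scene [[569.1171826660332, 0.0, 315.1854705250024], [0.0, 569.1171826660332, 236.28491401229107], [0.0, 0.0, 1.0]] [[0.3508, 0.9365, 0.0048], [0.7693, -0.2852, -0.5717], [-0.5341, 0.2042, -0.8204]] [-0.247, -0.3966, 1.7554]
top [[565.7258806219365, 0.0, 310.45714901354665], [0.0, 565.7258806219365, 238.89569022915592], [0.0, 0.0, 1.0]] [[-0.0217, -0.9996, 0.0203], [-0.9839, 0.0177, -0.178], [0.1776, -0.0238, -0.9838]] [0.0405, 0.5921, 1.0715]
{'clock': 0.1, 'joint_pos': array([ 9.17354009e+01,  2.05893868e+01,  6.39657343e-01, -1.74141969e-02,
       -7.01376275e+01, -1.65059062e+01]), 'qvel': array([ 0.01236976, -0.01664785,  0.12980276, -0.08081391, -0.16548284,
        0.0046047 ]), 'tau': array([-9.81662524e-04, -5.84165955e+01,  2.93752903e+01,  7.01545671e+00,
        1.01550415e-02, -6.05076070e-05]), 'tool_pos': array([0.17201398, 0.65223058, 0.20889904]), 'orientation': array([ 1.79911592e+02, -9.12491500e-03, -1.47764274e+01]), 'force': array([ 0.41822002, -0.11712727,  0.45584044]), 'moment': array([-0.00586117,  0.00058028, -0.03019395]), 'gripper_force': 0.0, 'opening': 0.08766046016747966}
```

View pics/scene0.png

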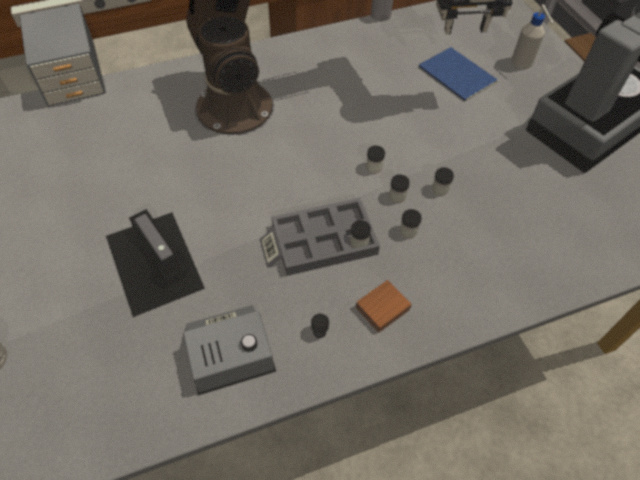

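View pics/top0.png

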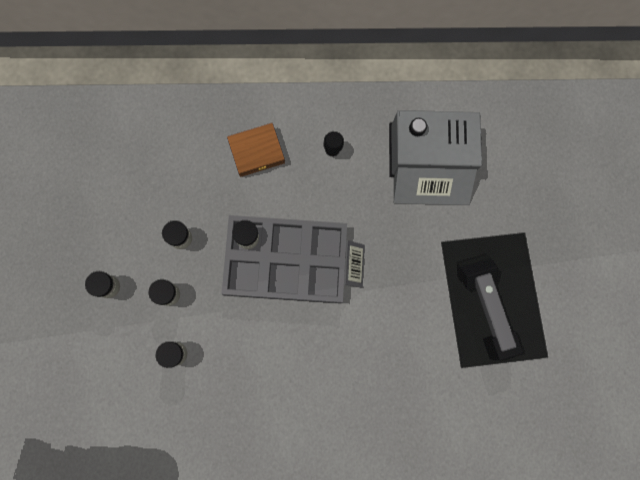

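The views show four waiting pots (top-view lids at (176,233), (100,284), (163,292) and (170,354)) and one stored pot at (245,233). The tray label is at (356,264), the lamp label at (435,187), the mat centre at about (494,300), and the scanner head at (478,275) with its heel at (505,348). Next I'll measure these properly.

```bash
cat > h.py <<'E'
import numpy as np, cv2
from plant import ctrl
from scipy.optimize import least_squares
def snap(n): return ctrl.snapshot(n)
def proj(s,X):
    c=np.atleast_2d(X)@s["R"].T+s["t"]; p=c@s["intrinsics"].T; return p[:,:2]/p[:,2:]
def ray(s,uv,z):
    d=s["R"].T@np.linalg.solve(s["intrinsics"],[uv[0],uv[1],1]); o=-s["R"].T@s["t"]
    return o+d*(z-o[2])/d[2]
def blobs(s,mask,amin=100,amax=6000):
    n,l,st,c=cv2.connectedComponentsWithStats(mask.astype(np.uint8))
    return [(c[i].round(1).tolist(),st[i].tolist()) for i in range(1,n) if amin<st[i][4]<amax]
def pose2(x,y,yaw,P):  # body points to world
    c,s=np.cos(yaw),np.sin(yaw); P=np.atleast_2d(P).astype(float)
    return P@np.array([[c,s,0],[-s,c,0],[0,0,1]])+[x,y,0]
def fit(views,P,x0):  # views: [(snap, pixels, idx)]
    f=lambda q:np.concatenate([(proj(s,pose2(*q,P[i]))-uv).ravel() for s,uv,i in views])
    r=least_squares(f,x0); return r.x,np.abs(r.fun).max()
E
python3 - <<'E'
from h import *
s=snap("top"); g=s["color"].max(2)
for c,st in blobs(s,g<45,150): print("dark",c,st,ray(s,c,.066).round(4))
for c,st in blobs(s,s["color"].min(2)>150,30): print("white",c,st,ray(s,c,.023).round(4),ray(s,c,.034).round(4))
img=cv2.resize(s["color"][200:380,215:560,::-1],None,fx=2.3,fy=2.3,interpolation=cv2.INTER_CUBIC); cv2.imwrite("pics/c1.png",img)
img=cv2.resize(s["color"][95:215,380:500,::-1],None,fx=5,fy=5,interpolation=cv2.INTER_CUBIC); cv2.imwrite("pics/c2.png",img)
E
```

```text
dark [333.1, 143.2] [324, 132, 20, 24, 367] [ 0.7867 -0.0212  0.066 ]
dark [175.0, 233.1] [162, 221, 26, 25, 483] [0.6067 0.2939 0.066 ]
dark [244.5, 232.7] [232, 221, 26, 28, 526] [0.6051 0.1582 0.066 ]
dark [99.0, 283.7] [86, 272, 27, 24, 526] [0.5103 0.4371 0.066 ]
dark [162.0, 291.8] [149, 280, 27, 25, 513] [0.4924 0.3164 0.066 ]
dark [169.2, 354.2] [156, 342, 27, 25, 532] [0.3745 0.3    0.066 ]
white [418.6, 124.9] [413, 120, 12, 11, 105] [ 0.8403 -0.2074  0.023 ] [ 0.836  -0.2048  0.034 ]
white [420.5, 184.4] [417, 179, 14, 15, 47] [ 0.7095 -0.204   0.023 ] [ 0.7065 -0.2015  0.034 ]
white [488.6, 288.6] [486, 286, 6, 6, 33] [ 0.4896 -0.33    0.023 ] [ 0.4887 -0.3262  0.034 ]
```

View pics/c1.png

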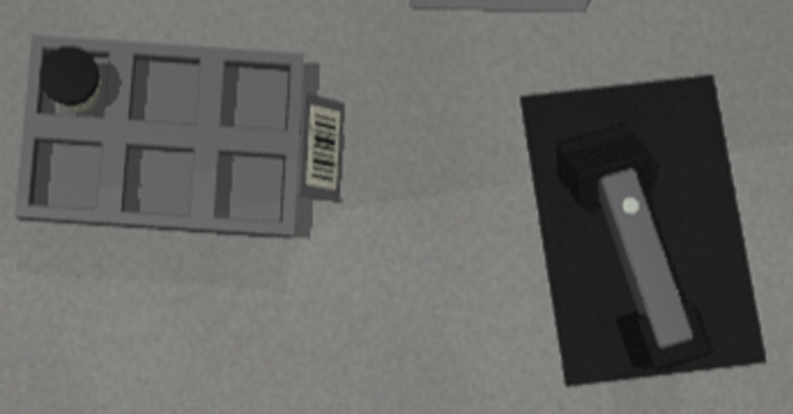

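View pics/c2.png

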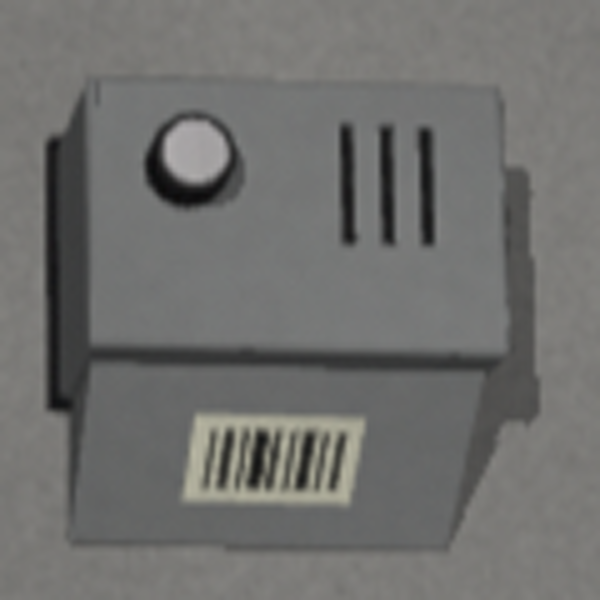

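Run:
```python
from h import *
s=snap("top"); A=np.array
c1=lambda L:A(L)/2.3+[215,200]-0.28; c2=lambda L:A(L)/5+[380,95]-0.4
al=lambda P:slice(None)
T=A([[.08,.12,.04],[.08,-.12,.04],[-.08,-.12,.04],[-.08,.12,.04]])
q,e=fit([(s,c1([[33,37],[303,54],[294,237],[18,218]]),al(T))],T,[.55,.1,0]);print("tray",q.round(4),np.degrees(q[2]).round(2),e)
h=.0141
L=A([[h,.035,.0141],[h,-.035,.0141],[-h,-.035,-.0141],[-h,.035,-.0141]])+[0,0,.034]
q2,e=fit([(s,c2([[198,413],[366,418],[349,506],[181,500]]),al(L))],L,[.7,-.2,0]);print("lamplabel",q2.round(4),np.degrees(q2[2]),e)
B=A([[.1,.085,.085],[.1,-.085,.085]])
q3,e=fit([(s,c2([[90,78],[505,88]]),al(B))],B,[.7,-.2,0]);print("box",q3.round(4),np.degrees(q3[2]),e, ray(s,c2([70,545]),0),ray(s,c2([450,550]),0))
# tray label: normal -y+z ; bars' row along x
K=A([[.035,h,.0141],[.035,-h,-.0141],[-.035,-h,-.0141],[-.035,h,-.0141+.0282]])+[0,0,.023]
q4,e=fit([(s,c1([[310,97],[343,104],[338,190],[305,188]]),al(K))],K,[.55,.0,0]);print("traylabel",q4.round(4),np.degrees(q4[2]),e, "pred",[pose2(*q,[0,-.12-d,.023]).round(4).tolist() for d in(.017,.023)])
M=A([[.13,.09,.003],[.13,-.09,.003],[-.13,-.09,.003],[-.13,.09,.003]])
q5,e=fit([(s,c1([[520,97],[713,75],[765,362],[566,385]]),al(M))],M,[.47,-.34,0.1]);print("mat",q5.round(4),np.degrees(q5[2]),e)
for p in [[598,178],[634,168],[693,338],[660,348]]: print("handle",ray(s,c1(p),.066).round(4))
z=snap("scene")
for p in [[.6067,.2939],[.5103,.4371],[.4924,.3164],[.3745,.3]]: print(np.hypot(*p), proj(z,[*p,.066]).round(1))
g=z["color"].max(2)
for c,st in blobs(z,g<45,100): print("dark",c,st)
```

```text
tray [ 0.5562  0.0796 -0.0834] -4.78 0.9798782196096454
lamplabel [ 0.7015 -0.2298 -0.0529] -3.0314157973046507 0.4200649694904257
box [ 0.7446 -0.2326 -0.0381] -2.180536859983959 0.3778569167620276 [ 0.67492483 -0.14984959  0.        ] [ 0.67005233 -0.31117553  0.        ]
traylabel [ 0.5477 -0.0627 -0.0809] -4.637058196149749 2.8722307776668003 pred [[[0.5448, -0.057, 0.023]], [[0.5443, -0.063, 0.023]]]
mat [ 0.4712 -0.345   0.0918] 5.259583325720023 0.8628945986805547
handle [ 0.5089 -0.2899  0.066 ]
handle [ 0.5168 -0.3213  0.066 ]
handle [ 0.374  -0.3595  0.066 ]
handle [ 0.3665 -0.3312  0.066 ]
0.6741380422435749 [[410.8 215.9]]
0.6719095921327511 [[443.3 173.9]]
0.5852919955030993 [[399.4 181.1]]
0.47984398506181153 [[375.5 151.8]]
dark [223.1, 42.0] [188, 0, 70, 94, 3393]
dark [452.9, 5.8] [439, 0, 37, 18, 262]
dark [497.3, 6.3] [486, 0, 25, 15, 199]
dark [608.3, 10.0] [583, 0, 56, 36, 729]
dark [600.7, 109.2] [549, 80, 91, 54, 1261]
dark [570.6, 145.7] [527, 119, 113, 53, 1266]
dark [155.9, 271.7] [122, 224, 77, 87, 2633]
```

```bash
cat >> h.py <<'E'
def plan(wps):
    """wps: (x,y,z,yaw deg) tool straight down; prints scaled per-call shift/turn from the measured pose on"""
    from scipy.spatial.transform import Rotation as Ro
    o=ctrl.get_obs(); p=np.array(o["tool_pos"]); R=Ro.from_euler("xyz",o["orientation"],degrees=True)
    for w in wps:
        T=Ro.from_euler("xyz",[180,0,w[3]],degrees=True); tgt=np.array(w[:3])
        t=(R.inv()*T).as_rotvec()/(np.pi/2); n=1
        while True:
            d=[R.inv().apply(tgt-p)/.1/n][0]
            if np.abs(d).max()<=1: break
            n+=1
        print(np.round(w,4),f"calls {n}: shift",d.round(3).tolist(),"turn(once, last)",t.round(3).tolist()); p,R=tgt,T
E
python3 - <<'E'
from h import *
plan([(.172,.653,.21,-49.8),(.52,.26,.33,-49.8)])
E
```

```text
[  0.172   0.653   0.21  -49.8  ] calls 1: shift [-0.002, -0.005, -0.007] turn(once, last) [0.0, -0.0, 0.389]
[  0.52   0.26   0.33 -49.8 ] calls 6: shift [0.875, -0.02, -0.2] turn(once, last) [0.0, 0.0, 0.0]
```

```bash
python3 -m creep '[{"grip":0,"delta_pos":[0,0,-0.6],"rotation":[0,0,0.1]},{"grip":0,"delta_pos":[0,0,-0.6],"rotation":[0,0,0.389]},{"grip":0,"delta_pos":[0,0,-0.6],"rotation":[0,0,0.389]},{"grip":0,"delta_pos":[0,0,-0.6],"rotation":[0,0,0.389]},{"grip":0,"delta_pos":[0,0,-0.6],"rotation":[0,0,0.389]}]'
for i in 1 2 3 4 5 6; do python3 -m creep '[{"grip":0,"delta_pos":[0.44,0,-0.05],"rotation":[0,0,0]},{"grip":0,"delta_pos":[0.875,-0.02,-0.1],"rotation":[0,0,0]},{"grip":0,"delta_pos":[0.875,-0.02,-0.1],"rotation":[0,0,0]}]'; done
python3 - <<'E'
from h import *
s=snap("wrist"); cv2.imwrite("pics/w1.png",s["color"][:,:,::-1]); o=ctrl.get_obs(); print(o["clock"],o["tool_pos"],o["orientation"],o["joint_pos"])
print("cam centre",-s["R"].T@s["t"])
E
```

```text
clock: 0.75
tool_pos: [0.172, 0.6526, 0.2697]
orientation: [180.0, 0.0, -49.9]
force: [0.5, 0.5, 0.1]
opening: 0.0874
gripper_force: 0.0
clock: 1.05
tool_pos: [0.2327, 0.5845, 0.2814]
orientation: [-179.9, 0.0, -49.7]
force: [0.3, 0.4, 0.6]
opening: 0.0878
gripper_force: 0.0
clock: 1.35
tool_pos: [0.2906, 0.5191, 0.2912]
orientation: [-179.9, 0.0, -49.7]
force: [-0.7, -0.4, 0.8]
opening: 0.0874
gripper_force: 0.0
clock: 1.65
tool_pos: [0.3484, 0.4538, 0.3009]
orientation: [-179.9, -0.0, -49.7]
force: [0.3, 0.7, 0.3]
opening: 0.0876
gripper_force: 0.0
clock: 1.95
tool_pos: [0.4064, 0.3885, 0.3106]
orientation: [-179.9, -0.0, -49.8]
force: [-0.0, 0.3, 0.4]
opening: 0.0874
gripper_force: 0.0
clock: 2.25
tool_pos: [0.4644, 0.3231, 0.3202]
orientation: [-180.0, -0.0, -49.8]
force: [-0.3, -0.6, -0.6]
opening: 0.0878
gripper_force: 0.0
clock: 2.55
tool_pos: [0.5225, 0.2577, 0.3298]
orientation: [180.0, -0.0, -49.8]
force: [-0.5, 0.3, -0.6]
opening: 0.0877
gripper_force: 0.0
2.6 [0.52126703 0.25889709 0.32935377] [ 1.79977852e+02  2.50394888e-03 -4.98111190e+01] [ 4.56498360e+01  8.72616060e+00  1.38460983e-01 -4.65224906e-03
 -8.14341096e+01 -5.46026067e+00]
cam centre [0.57031415 0.20157078 0.50523965]
```

View pics/w1.png

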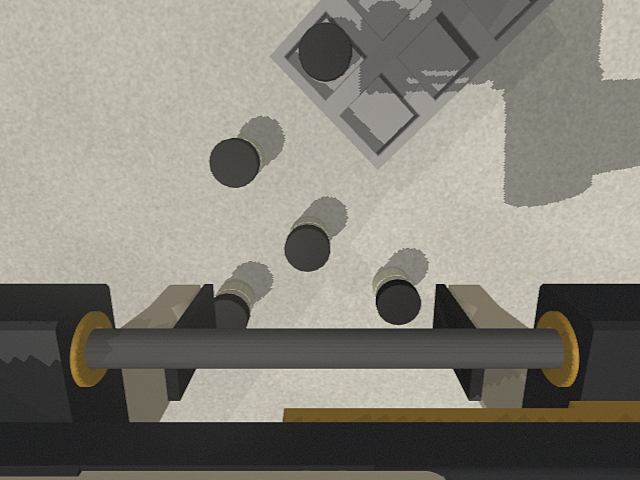

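```bash
cat >> h.py <<'E'
def lids(s,z=.066):
    g=cv2.GaussianBlur(s["color"],(3,3),0).max(2); m=(g<85).astype(np.uint8); m[285:]=0
    for c in cv2.findContours(m,cv2.RETR_EXTERNAL,cv2.CHAIN_APPROX_NONE)[0]:
        a=cv2.contourArea(c)
        if a<900: continue
        (u,v),r=cv2.minEnclosingCircle(c); print("lid",round(u,1),round(v,1),"r",round(r,1),"fill",round(a/(np.pi*r*r),2),ray(s,(u,v),z).round(4), "stored:",ray(s,(u,v),.078).round(4))
E
python3 - <<'E'
from h import *
s=snap("wrist"); lids(s)
print(ray(s,(377,162),.04),ray(s,(275,55),.04), pose2(.5562,.0796,-.0834,[[-.08,.12,.04],[.08,.12,.04]]))
E
python3 -m creep '[{"grip":0,"delta_pos":[0.4,0.0,0],"rotation":[0,0,0]},{"grip":0,"delta_pos":[0.84,0.68,0],"rotation":[0,0,0]},{"grip":0,"delta_pos":[0.84,0.68,0],"rotation":[0,0,0]},{"grip":0,"delta_pos":[0.84,0.68,0],"rotation":[0,0,0]}]'
python3 - <<'E'
from h import *
s=snap("wrist"); cv2.imwrite("pics/w2.png",s["color"][:,:,::-1]); lids(s)
E
```

```text
lid 307.0 245.7 r 23.4 fill 0.92 [0.4948 0.3177 0.066 ] stored: [0.4969 0.3145 0.078 ]
lid 234.1 160.1 r 25.0 fill 0.94 [0.6086 0.2954 0.066 ] stored: [0.6076 0.2929 0.078 ]
lid 326.0 51.2 r 40.2 fill 0.53 [0.6036 0.1579 0.066 ] stored: [0.6026 0.1591 0.078 ]
[0.49284538 0.20381673 0.04      ] [0.64235871 0.19091239 0.04      ] [[0.48647446 0.20584718 0.04      ]
 [0.64591834 0.19251864 0.04      ]]
clock: 3.05
tool_pos: [0.5212, 0.1501, 0.3303]
orientation: [-180.0, 0.0, -49.7]
force: [0.5, 0.5, 0.4]
opening: 0.0877
gripper_force: 0.0
lid 174.2 237.0 r 24.4 fill 0.91 [0.6086 0.2931 0.066 ] stored: [0.6076 0.2877 0.078 ]
lid 259.0 138.0 r 38.1 fill 0.47 [0.6029 0.1536 0.066 ] stored: [0.602 0.152 0.078]
```

View pics/w2.png

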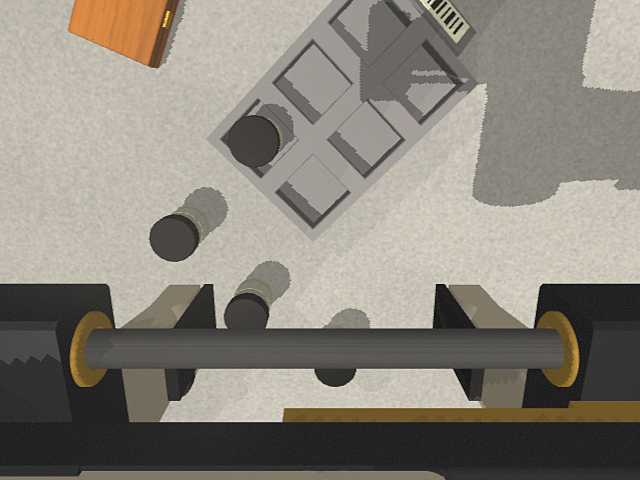

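The wrist view over the tray shows the outer tray corners at (208,138), (315,238) and (478,82), and the stored pot at (254,140). The empty pocket rims are sharp enough to fit the tray pose.

Run:
```python
from h import *
s=snap("wrist"); t=snap("top"); A=np.array
sq=[[.029,.029],[-.029,.029],[-.029,-.029],[.029,-.029]]
P=[[.08,.12],[-.08,.12],[-.08,-.12]]+[[cx+a,cy+b] for cx,cy in((-.04,.08),(-.04,0),(.04,0)) for a,b in sq]
P=A([p+[.04] for p in P]); uv=A([[208,138],[315,238],[478,82],[277,193],[312,228],[350,193],[313,155],[329,140],[365,172],[404,137],[366,102],[273,80],[313,122],[352,83],[315,40]],float)
q,e=fit([(s,uv,slice(None))],P,[.55,.08,-.08]); print(q.round(4),np.degrees(q[2]),e)
print((proj(s,pose2(*q,P))-uv).round(1).tolist())
for c in((-.04,.08),(-.04,0),(.04,0),(-.04,-.08),(.04,.08)): print(c,pose2(*q,[*c,0]).round(4), pose2(.5562,.0796,-.0834,[*c,0]).round(4))
```

```text
[ 0.5582  0.0823 -0.0846] -4.846080298123034 5.457113782355975
[[-1.9, 0.4], [-1.4, 3.2], [1.0, 0.2], [-1.1, -1.5], [1.5, -0.2], [0.9, -1.4], [0.2, -1.5], [-1.2, -1.4], [0.5, 5.5], [1.4, 1.8], [1.8, -4.0], [-0.3, 1.8], [0.0, 1.4], [1.0, -1.1], [-2.4, -1.9]]
(-0.04, 0.08) [[0.5251 0.1654 0.    ]] [[0.523  0.1627 0.    ]]
(-0.04, 0) [[0.5184 0.0857 0.    ]] [[0.5163 0.0829 0.    ]]
(0.04, 0) [[0.5981 0.0789 0.    ]] [[0.5961 0.0763 0.    ]]
(-0.04, -0.08) [[0.5116 0.0059 0.    ]] [[0.5097 0.0032 0.    ]]
(0.04, 0.08) [[0.6048 0.1586 0.    ]] [[0.6027 0.156  0.    ]]
```

Run:
```python
from h import *
plan([(.608,.2942,.15,-49.8),(.608,.2942,.057,-49.8),(.608,.2942,.15,-49.8),(.524,.164,.15,-49.8),(.524,.164,.075,-49.8)])
```

```text
[  0.608    0.2942   0.15   -49.8   ] calls 2: shift [-0.262, -0.784, 0.899] turn(once, last) [-0.0, 0.0, 0.001]
[  0.608    0.2942   0.057  -49.8   ] calls 1: shift [0.0, -0.0, 0.93] turn(once, last) [0.0, 0.0, 0.0]
[  0.608    0.2942   0.15   -49.8   ] calls 1: shift [0.0, 0.0, -0.93] turn(once, last) [0.0, 0.0, 0.0]
[  0.524   0.164   0.15  -49.8  ] calls 2: shift [0.226, 0.741, 0.0] turn(once, last) [0.0, 0.0, 0.0]
[  0.524   0.164   0.075 -49.8  ] calls 1: shift [0.0, -0.0, 0.75] turn(once, last) [0.0, 0.0, 0.0]
```

```bash
for i in 1 2; do python3 -m creep '[{"grip":0,"delta_pos":[-0.13,-0.39,0.45],"rotation":[0,0,0]},{"grip":0,"delta_pos":[-0.262,-0.784,0.9],"rotation":[0,0,0]},{"grip":0,"delta_pos":[-0.262,-0.784,0.9],"rotation":[0,0,0]},{"grip":0,"delta_pos":[-0.262,-0.784,0.9],"rotation":[0,0,0]}]'; done
python3 -m creep '[{"grip":0,"delta_pos":[0,0,0.4],"rotation":[0,0,0]},{"grip":0,"delta_pos":[0,0,0.8],"rotation":[0,0,0]},{"grip":0,"delta_pos":[0,0,0.93],"rotation":[0,0,0]},{"grip":0.3,"delta_pos":[0,0,0.93],"rotation":[0,0,0]},{"grip":0.6,"delta_pos":[0,0,0.93],"rotation":[0,0,0]}]'
python3 -m creep '[{"grip":0.8,"delta_pos":[0,0,0],"rotation":[0,0,0]},{"grip":1,"delta_pos":[0,0,0],"rotation":[0,0,0]},{"grip":1,"delta_pos":[0,0,0],"rotation":[0,0,0]},{"grip":1,"delta_pos":[0,0,0],"rotation":[0,0,0]},{"grip":1,"delta_pos":[0,0,0],"rotation":[0,0,0]}]'
```

```text
clock: 3.6
tool_pos: [0.5646, 0.2241, 0.2354]
orientation: [179.6, 0.0, -49.6]
force: [0.1, 0.1, 0.2]
opening: 0.0874
gripper_force: 0.0
clock: 4.0
tool_pos: [0.6078, 0.2939, 0.1468]
orientation: [179.7, 0.0, -49.7]
force: [-1.4, -0.4, -0.2]
opening: 0.0881
gripper_force: 0.0
clock: 4.5
tool_pos: [0.6097, 0.2934, 0.0593]
orientation: [-179.8, -0.0, -49.7]
force: [-0.6, 0.4, 0.1]
opening: 0.0767
gripper_force: 0.0
clock: 5.0
tool_pos: [0.6085, 0.2928, 0.057]
orientation: [-180.0, -0.0, -49.8]
force: [-0.4, 0.7, -0.1]
opening: 0.037
gripper_force: 0.0
```

Run:
```python
from h import *
s=snap("top"); print(ctrl.get_obs()["opening"],ctrl.get_obs()["gripper_force"]); g=s["color"].max(2)
for c,st in blobs(s,g<45,150): print("dark",c,st,ray(s,c,.066).round(4))
s2=snap("scene"); im=np.hstack([s["color"][180:380,60:260],s2["color"][120:320,310:510]]); cv2.imwrite("pics/g1.png",cv2.resize(im[:,:,::-1],None,fx=2,fy=2))
```

```text
0.03343320655130753 0.0
dark [333.0, 143.2] [324, 132, 20, 24, 363] [ 0.7867 -0.021   0.066 ]
dark [119.3, 204.6] [3, 147, 156, 125, 2278] [0.6659 0.4044 0.066 ]
dark [173.2, 232.0] [122, 182, 92, 93, 2622] [0.609  0.2975 0.066 ]
dark [244.6, 232.4] [232, 220, 26, 26, 522] [0.6057 0.158  0.066 ]
dark [99.5, 282.8] [86, 272, 27, 24, 446] [0.512  0.4363 0.066 ]
dark [162.2, 291.9] [150, 280, 26, 25, 493] [0.4922 0.316  0.066 ]
dark [169.8, 354.0] [157, 342, 26, 25, 492] [0.3749 0.2988 0.066 ]
```

View pics/g1.png

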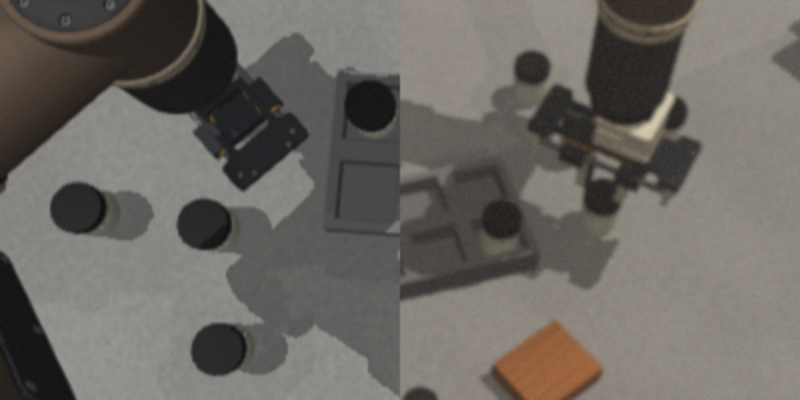

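Run:
```python
from h import *
w=snap("wrist"); s2=snap("scene"); o=ctrl.get_obs();p=o["tool_pos"]; print(o["opening"],o["gripper_force"],proj(s2,p),proj(s2,p+[0,0,-.022]),proj(w,p+[0,0,-.022]))
b=cv2.resize(s2["color"][140:260,350:510],(640,480),interpolation=cv2.INTER_CUBIC)
cv2.imwrite("pics/g2.png",cv2.resize(np.hstack([w["color"],b])[:,:,::-1],(800,300),interpolation=cv2.INTER_AREA))
```

```text
0.021421623520787043 0.0 [[410.11803396 218.75176782]] [[408.90489922 223.86536441]] [[324.10943085 270.55189457]]
```

View pics/g2.png

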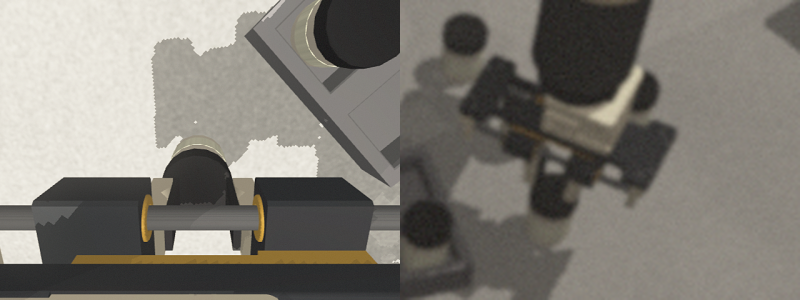

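Run:
```python
from h import *
from scipy.spatial.transform import Rotation as Ro
w=snap("wrist"); o=ctrl.get_obs();p=o["tool_pos"]; R=Ro.from_euler("xyz",o["orientation"],degrees=True)
print(o["opening"],w["intrinsics"].round(1).tolist())
print("cam in tool",R.inv().apply(-w["R"].T@w["t"]-p), "axes(cam z,x in tool)",R.inv().apply(w["R"][2]),R.inv().apply(w["R"][0]))
for q in [(0,.044,.022),(.0095,.044,.022),(-.0095,.044,.022),(.0095,.044,-.016),(0.0095,.065,-.02),(.0095,.011,.022),(.0095,.025,.022)]: print(q,proj(w,p+R.apply(q)).round(0))
```

```text
0.017806130897626355 [[430.1, 0.0, 324.0], [0.0, 430.1, 236.5], [0.0, 0.0, 1.0]]
cam in tool [ 0.07388058 -0.00034    -0.17537139] axes(cam z,x in tool) [-0.27533494  0.00152294  0.96134715] [-1.18506553e-05  9.99998740e-01 -1.58756568e-03]
(0, 0.044, 0.022) [[414. 271.]]
(0.0095, 0.044, 0.022) [[415. 252.]]
(-0.0095, 0.044, 0.022) [[413. 289.]]
(0.0095, 0.044, -0.016) [[435. 282.]]
(0.0095, 0.065, -0.02) [[491. 286.]]
(0.0095, 0.011, 0.022) [[347. 252.]]
(0.0095, 0.025, 0.022) [[376. 252.]]
```

```bash
python3 - <<'E'
from plant import ctrl
o=ctrl.get_obs(); print(ctrl.finger_overhang, o)
print([a for a in dir(ctrl) if a[0]!='_'])
E
python3 -m creep '[{"grip":0,"delta_pos":[0,0,-0.3],"rotation":[0,0,0]},{"grip":0,"delta_pos":[0,0,-0.6],"rotation":[0,0,0]},{"grip":0,"delta_pos":[0,0,-0.6],"rotation":[0,0,0]},{"grip":0,"delta_pos":[0,0,-0.6],"rotation":[0,0,0]},{"grip":0,"delta_pos":[0,0,-0.6],"rotation":[0,0,0]}]'
python3 - <<'E'
from h import *
w=snap("wrist"); cv2.imwrite("pics/g3.png",w["color"][:,:,::-1])
E
```

```text
0.022 {'clock': 5.25, 'joint_pos': array([ 4.21953634e+01,  2.75662304e+01, -9.67964116e+00,  2.85573754e-03,
       -5.27648916e+01, -1.97725445e+00]), 'qvel': array([ 0.00977416, -0.00703819,  0.0689532 , -0.01695762,  0.06426199,
        0.04861528]), 'tau': array([-1.35927163e-03, -6.30268478e+01,  2.48584396e+01,  5.92420042e+00,
        3.21492821e-02, -7.40395717e-05]), 'tool_pos': array([0.60845451, 0.29271331, 0.05668317]), 'orientation': array([ 1.79989322e+02, -2.64330272e-03, -4.97801626e+01]), 'force': array([-0.30979265,  0.23500717,  0.61394339]), 'moment': array([-0.0309819 , -0.04285515, -0.0500871 ]), 'gripper_force': 0.0, 'opening': 0.017806130897626355}
['PlanningError', 'close_job', 'finger_overhang', 'get_obs', 'snapshot']
clock: 5.75
tool_pos: [0.6079, 0.2924, 0.116]
orientation: [179.9, 0.0, -49.8]
force: [-0.4, 0.8, -0.3]
opening: 0.0518
gripper_force: 0.0
```

View pics/g3.png

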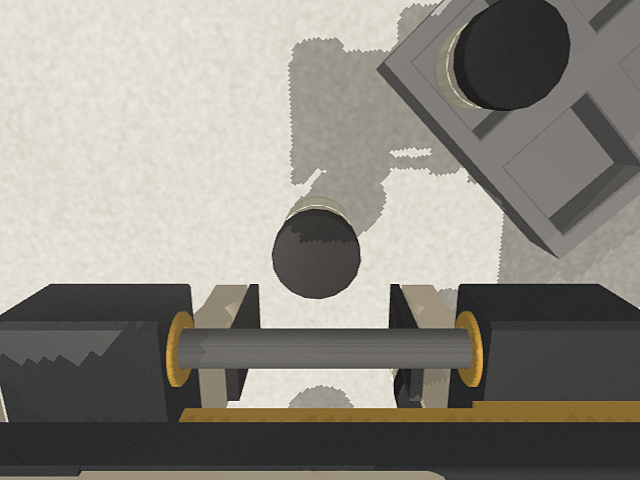

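The picture shows the finger pads ending at row 285. By the calibration that puts the fingertips about 17 mm behind the reported TCP, not 22 mm ahead of it. This explains the empty close: the fingers shut above the lid at (316,252). From here I'll command heights 39 mm lower and watch the force on the way down.

```bash
python3 - <<'E'
from h import *
w=snap("wrist"); lids(w); print(ray(w,(316.5,252),.066)); o=ctrl.get_obs(); print(o["tool_pos"],o["opening"])
E
python3 -m creep '[{"grip":0,"delta_pos":[0,0,0.2],"rotation":[0,0,0]},{"grip":0,"delta_pos":[0,0,0.4],"rotation":[0,0,0]},{"grip":0,"delta_pos":[0,0,0.6],"rotation":[0,0,0]},{"grip":0,"delta_pos":[0,0,0.6],"rotation":[0,0,0]}]'
python3 -m creep '[{"grip":0,"delta_pos":[0,0,0.1],"rotation":[0,0,0]},{"grip":0,"delta_pos":[0,0,0.2],"rotation":[0,0,0]},{"grip":0,"delta_pos":[0,0,0.2],"rotation":[0,0,0]}]'
python3 -m creep '[{"grip":0,"delta_pos":[0,0,0.1],"rotation":[0,0,0]},{"grip":0,"delta_pos":[0,0,0.18],"rotation":[0,0,0]},{"grip":0,"delta_pos":[0,0,0.18],"rotation":[0,0,0]}]'
```

```text
lid 315.9 253.3 r 44.7 fill 0.86 [0.6111 0.2953 0.066 ] stored: [0.6135 0.2922 0.078 ]
lid 574.0 163.0 r 70.0 fill 0.19 [0.5402 0.1709 0.066 ] stored: [0.5464 0.1744 0.078 ]
lid 468.5 159.0 r 128.6 fill 0.04 [0.5836 0.2049 0.066 ] stored: [0.5875 0.2066 0.078 ]
lid 512.0 69.0 r 76.5 fill 0.58 [0.5986 0.1604 0.066 ] stored: [0.6016 0.1645 0.078 ]
[0.61129867 0.29454656 0.066     ]
[0.60792232 0.29234717 0.11561185] 0.06013228710442672
clock: 6.25
tool_pos: [0.6063, 0.2912, 0.0528]
orientation: [179.6, 0.0, -49.8]
force: [-1.0, -0.6, -0.5]
opening: 0.0866
gripper_force: 0.0
clock: 6.55
tool_pos: [0.6078, 0.2923, 0.0355]
orientation: [179.9, 0.0, -49.8]
force: [-0.7, -0.6, -0.5]
opening: 0.0877
gripper_force: 0.0
clock: 6.85
tool_pos: [0.6077, 0.2922, 0.0173]
orientation: [179.9, 0.0, -49.8]
force: [-0.2, -0.5, -0.2]
opening: 0.0875
gripper_force: 0.0
```

```bash
python3 -m creep '[{"grip":0.5,"delta_pos":[0,0,0],"rotation":[0,0,0]},{"grip":0.7,"delta_pos":[0,0,0],"rotation":[0,0,0]},{"grip":0.8,"delta_pos":[0,0,0],"rotation":[0,0,0]},{"grip":0.9,"delta_pos":[0,0,0],"rotation":[0,0,0]},{"grip":1,"delta_pos":[0,0,0],"rotation":[0,0,0]}]'
python3 -m creep '[{"grip":1,"delta_pos":[0,0,0],"rotation":[0,0,0]},{"grip":1,"delta_pos":[0,0,0],"rotation":[0,0,0]},{"grip":1,"delta_pos":[0,0,0],"rotation":[0,0,0]},{"grip":1,"delta_pos":[0,0,0],"rotation":[0,0,0]}]'
```

```text
clock: 7.35
tool_pos: [0.609, 0.2932, 0.0192]
orientation: [-179.9, -0.0, -49.8]
force: [1.1, 1.3, 0.2]
opening: 0.053
gripper_force: 0.8
clock: 7.75
tool_pos: [0.6091, 0.2932, 0.0193]
orientation: [-179.9, -0.0, -49.8]
force: [1.7, 1.5, 3.3]
opening: 0.0495
gripper_force: 30.0
```

```bash
python3 -m creep '[{"grip":1,"delta_pos":[0,0,-0.2],"rotation":[0,0,0]},{"grip":1,"delta_pos":[0,0,-0.5],"rotation":[0,0,0]},{"grip":1,"delta_pos":[0,0,-0.8],"rotation":[0,0,0]},{"grip":1,"delta_pos":[0,0,-0.91],"rotation":[0,0,0]},{"grip":1,"delta_pos":[0,0,-0.91],"rotation":[0,0,0]}]'
for i in 1 2; do python3 -m creep '[{"grip":1,"delta_pos":[0.05,0.18,0],"rotation":[0,0,0]},{"grip":1,"delta_pos":[0.11,0.4,0],"rotation":[0,0,0]},{"grip":1,"delta_pos":[0.17,0.6,0],"rotation":[0,0,0]},{"grip":1,"delta_pos":[0.22,0.745,0],"rotation":[0,0,0]},{"grip":1,"delta_pos":[0.22,0.745,0],"rotation":[0,0,0]}]'; done
python3 - <<'E'
from h import *
plan([(.5237,.1635,.031,-49.8)]); lids(snap("wrist"))
E
```

```text
clock: 8.25
tool_pos: [0.6086, 0.293, 0.1109]
orientation: [-179.9, 0.0, -49.8]
force: [-0.4, -0.2, -2.2]
opening: 0.0495
gripper_force: 30.0
clock: 8.75
tool_pos: [0.5639, 0.2258, 0.1084]
orientation: [179.8, 0.0, -49.8]
force: [1.0, -0.1, -1.3]
opening: 0.0496
gripper_force: 30.0
clock: 9.25
tool_pos: [0.5221, 0.1616, 0.1094]
orientation: [179.9, 0.0, -49.8]
force: [0.1, -0.3, -2.0]
opening: 0.0495
gripper_force: 30.0
[ 5.237e-01  1.635e-01  3.100e-02 -4.980e+01] calls 1: shift [-0.004, -0.025, 0.784] turn(once, last) [0.001, 0.0, -0.0]
lid 324.0 284.0 r 46.0 fill 0.16 [0.5119 0.1737 0.066 ] stored: [0.5151 0.17   0.078 ]
lid 197.1 150.3 r 54.8 fill 0.76 [0.6067 0.1597 0.066 ] stored: [0.6047 0.1567 0.078 ]
lid 577.5 19.0 r 35.9 fill 0.34 [ 0.5071 -0.0025  0.066 ] stored: [0.5106 0.0034 0.078 ]
```

```bash
python3 -m creep '[{"grip":1,"delta_pos":[0,-0.025,0.15],"rotation":[0,0,0]},{"grip":1,"delta_pos":[0,-0.025,0.3],"rotation":[0,0,0]},{"grip":1,"delta_pos":[0,-0.025,0.45],"rotation":[0,0,0]},{"grip":1,"delta_pos":[0,-0.025,0.5],"rotation":[0,0,0]}]'
python3 -m creep '[{"grip":1,"delta_pos":[0,0,0.06],"rotation":[0,0,0]},{"grip":1,"delta_pos":[0,0,0.12],"rotation":[0,0,0]},{"grip":1,"delta_pos":[0,0,0.18],"rotation":[0,0,0]},{"grip":1,"delta_pos":[0,0,0.18],"rotation":[0,0,0]}]'
python3 -m creep '[{"grip":1,"delta_pos":[0,0,0.03],"rotation":[0,0,0]},{"grip":1,"delta_pos":[0,0,0.06],"rotation":[0,0,0]},{"grip":1,"delta_pos":[0,0,0.08],"rotation":[0,0,0]},{"grip":1,"delta_pos":[0,0,0.08],"rotation":[0,0,0]}]'
```

```text
clock: 9.7
tool_pos: [0.5248, 0.1648, 0.0581]
orientation: [179.9, 0.0, -49.8]
force: [-0.1, 0.5, -2.0]
opening: 0.0493
gripper_force: 30.0
clock: 10.1
tool_pos: [0.5247, 0.1644, 0.0411]
orientation: [179.9, 0.0, -49.8]
force: [0.0, -0.6, -2.6]
opening: 0.0495
gripper_force: 30.0
clock: 10.5
tool_pos: [0.5249, 0.1644, 0.0335]
orientation: [180.0, 0.0, -49.8]
force: [0.7, 0.1, -1.7]
opening: 0.0494
gripper_force: 30.0
```

```bash
python3 -m creep '[{"grip":1,"delta_pos":[0,0,0.02],"rotation":[0,0,0]},{"grip":0.2,"delta_pos":[0,0,0.02],"rotation":[0,0,0]},{"grip":0.2,"delta_pos":[0,0,0.02],"rotation":[0,0,0]},{"grip":0.2,"delta_pos":[0,0,0.02],"rotation":[0,0,0]},{"grip":0.2,"delta_pos":[0,0,0.02],"rotation":[0,0,0]}]'
python3 -m creep '[{"grip":0.2,"delta_pos":[0,0,-0.1],"rotation":[0,0,0]},{"grip":0.2,"delta_pos":[0,0,-0.4],"rotation":[0,0,0]},{"grip":0,"delta_pos":[0,0,-0.8],"rotation":[0,0,0]},{"grip":0,"delta_pos":[0,0,-0.8],"rotation":[0,0,0]},{"grip":0,"delta_pos":[0,0,-0.8],"rotation":[0,0,0]}]'
python3 - <<'E'
from h import *
plan([(.494,.3162,.11,-49.8),(.494,.3162,.018,-49.8)])
s=snap("top"); g=s["color"].max(2)
for c,st in blobs(s,g<45,150): print("dark",c,st[2:],ray(s,c,.066).round(4),ray(s,c,.078).round(4))
E
```

```text
clock: 11.0
tool_pos: [0.5252, 0.1646, 0.032]
orientation: [-180.0, -0.0, -49.8]
force: [0.6, -0.2, -0.2]
opening: 0.0693
gripper_force: 0.0
clock: 11.5
tool_pos: [0.5258, 0.1651, 0.1137]
orientation: [-179.8, -0.0, -49.8]
force: [-0.2, -0.3, -1.6]
opening: 0.086
gripper_force: 0.0
[  0.494    0.3162   0.11   -49.8   ] calls 2: shift [-0.679, -0.367, 0.02] turn(once, last) [-0.002, -0.0, 0.0]
[ 4.940e-01  3.162e-01  1.800e-02 -4.980e+01] calls 1: shift [0.0, -0.0, 0.92] turn(once, last) [0.0, 0.0, 0.0]
dark [333.0, 143.2] [20, 24, 359] [ 0.7867 -0.021   0.066 ] [ 0.7824 -0.0201  0.078 ]
dark [230.7, 252.4] [56, 74, 832] [0.5665 0.1851 0.066 ] [0.5646 0.1836 0.078 ]
dark [253.2, 283.9] [77, 98, 2021] [0.5041 0.1415 0.066 ] [0.5029 0.1406 0.078 ]
dark [121.2, 306.9] [92, 67, 257] [0.4651 0.3931 0.066 ] [0.4643 0.3894 0.078 ]
dark [146.7, 413.5] [96, 156, 4707] [0.2679 0.3389 0.066 ] [0.2693 0.3358 0.078 ]
dark [42.5, 456.7] [14, 44, 270] [0.1967 0.5252 0.066 ] [0.1989 0.52   0.078 ]
```

```bash
for i in 1 2; do python3 -m creep '[{"grip":0,"delta_pos":[-0.3,-0.15,0],"rotation":[0,0,0]},{"grip":0,"delta_pos":[-0.68,-0.367,0],"rotation":[0,0,0]},{"grip":0,"delta_pos":[-0.68,-0.367,0],"rotation":[0,0,0]},{"grip":0,"delta_pos":[-0.68,-0.367,0],"rotation":[0,0,0]}]'; done
python3 - <<'E'
from h import *
print(ctrl.get_obs()["tool_pos"]); s=snap("wrist"); lids(s); cv2.imwrite("pics/w3.png",s["color"][:,:,::-1])
E
```

```text
clock: 11.95
tool_pos: [0.5083, 0.2405, 0.1107]
orientation: [179.9, -0.0, -49.7]
force: [0.9, -0.5, -0.6]
opening: 0.0878
gripper_force: 0.0
clock: 12.35
tool_pos: [0.4928, 0.3153, 0.1109]
orientation: [179.9, -0.0, -49.7]
force: [0.3, -0.6, -0.6]
opening: 0.0876
gripper_force: 0.0
[0.49278849 0.31533375 0.11092791]
lid 317.1 256.5 r 45.8 fill 0.82 [0.4953 0.318  0.066 ] stored: [0.4978 0.3149 0.078 ]
lid 419.5 64.0 r 52.1 fill 0.14 [0.5202 0.2121 0.066 ] stored: [0.5214 0.2147 0.078 ]
lid 485.0 20.4 r 58.7 fill 0.32 [0.5101 0.1786 0.066 ] stored: [0.5117 0.183  0.078 ]
```

View pics/w3.png

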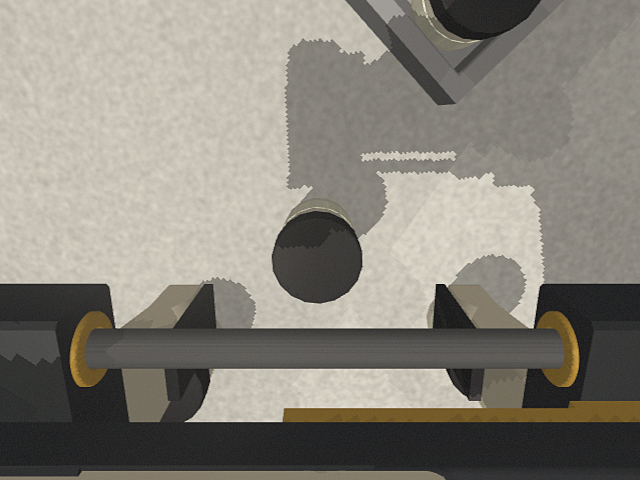

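Lid C at (317,257) sits centred between the open fingers, and pot A stands in its pocket at the top right. Next I grasp C and lift it.

```bash
python3 -m creep '[{"grip":0,"delta_pos":[-0.01,-0.02,0.2],"rotation":[0,0,0]},{"grip":0,"delta_pos":[-0.01,-0.02,0.5],"rotation":[0,0,0]},{"grip":0,"delta_pos":[-0.01,-0.02,0.8],"rotation":[0,0,0]},{"grip":0,"delta_pos":[-0.01,-0.02,0.93],"rotation":[0,0,0]},{"grip":0,"delta_pos":[-0.01,-0.02,0.93],"rotation":[0,0,0]}]'
python3 -m creep '[{"grip":0.5,"delta_pos":[0,0,0],"rotation":[0,0,0]},{"grip":0.7,"delta_pos":[0,0,0],"rotation":[0,0,0]},{"grip":0.8,"delta_pos":[0,0,0],"rotation":[0,0,0]},{"grip":0.9,"delta_pos":[0,0,0],"rotation":[0,0,0]},{"grip":1,"delta_pos":[0,0,0],"rotation":[0,0,0]}]'
python3 -m creep '[{"grip":1,"delta_pos":[0,0,0],"rotation":[0,0,0]},{"grip":1,"delta_pos":[0,0,0],"rotation":[0,0,0]},{"grip":1,"delta_pos":[0,0,0],"rotation":[0,0,0]},{"grip":1,"delta_pos":[0,0,0],"rotation":[0,0,0]}]'
python3 -m creep '[{"grip":1,"delta_pos":[0,0,-0.2],"rotation":[0,0,0]},{"grip":1,"delta_pos":[0,0,-0.5],"rotation":[0,0,0]},{"grip":1,"delta_pos":[0,0,-0.8],"rotation":[0,0,0]},{"grip":1,"delta_pos":[0,0,-0.95],"rotation":[0,0,0]},{"grip":1,"delta_pos":[0,0,-0.95],"rotation":[0,0,0]}]'
python3 - <<'E'
from h import *
plan([(.59,.22,.115,-49.8),(.5977,.078,.115,-49.8),(.5977,.078,.033,-49.8)])
E
```

```text
clock: 12.9
tool_pos: [0.4934, 0.3156, 0.017]
orientation: [179.8, -0.0, -49.9]
force: [-0.3, -0.9, 1.2]
opening: 0.0873
gripper_force: 0.0
clock: 13.4
tool_pos: [0.4943, 0.3181, 0.0194]
orientation: [-179.9, 0.0, -49.8]
force: [-1.1, -0.6, 0.1]
opening: 0.0534
gripper_force: 0.0
clock: 13.8
tool_pos: [0.4945, 0.3183, 0.0193]
orientation: [-179.9, 0.0, -49.8]
force: [-0.3, 0.3, 5.7]
opening: 0.0494
gripper_force: 30.0
clock: 14.3
tool_pos: [0.4948, 0.3186, 0.1157]
orientation: [-179.8, 0.0, -49.8]
force: [1.0, -0.7, -1.4]
opening: 0.0497
gripper_force: 30.0
[  0.59    0.22    0.115 -49.8  ] calls 2: shift [0.684, -0.045, 0.003] turn(once, last) [-0.002, 0.0, 0.0]
[  0.5977   0.078    0.115  -49.8   ] calls 2: shift [0.567, 0.429, 0.0] turn(once, last) [0.0, 0.0, 0.0]
[ 5.977e-01  7.800e-02  3.300e-02 -4.980e+01] calls 1: shift [0.0, -0.0, 0.82] turn(once, last) [0.0, 0.0, 0.0]
```

```bash
for i in 1 2 3; do python3 -m creep '[{"grip":1,"delta_pos":[0.18,0.05,0],"rotation":[0,0,0]},{"grip":1,"delta_pos":[0.42,0.127,0],"rotation":[0,0,0]},{"grip":1,"delta_pos":[0.65,0.2,0],"rotation":[0,0,0]},{"grip":1,"delta_pos":[0.833,0.254,0],"rotation":[0,0,0]},{"grip":1,"delta_pos":[0.833,0.254,0],"rotation":[0,0,0]}]'; done
python3 -m creep '[{"grip":1,"delta_pos":[0,0,0],"rotation":[0,0,0]},{"grip":1,"delta_pos":[0,0,0],"rotation":[0,0,0]}]'
python3 - <<'E'
from h import *
plan([(.598,.0782,.115,-49.8)])
w=snap("wrist"); lids(w)
E
```

```text
clock: 14.8
tool_pos: [0.528, 0.2353, 0.1118]
orientation: [179.8, 0.0, -49.9]
force: [-0.6, -0.7, -0.6]
opening: 0.0498
gripper_force: 30.0
clock: 15.3
tool_pos: [0.5625, 0.1561, 0.1122]
orientation: [179.9, 0.0, -49.9]
force: [-0.3, 0.1, -1.9]
opening: 0.0492
gripper_force: 30.0
clock: 15.8
tool_pos: [0.5971, 0.0767, 0.1124]
orientation: [179.9, 0.0, -49.9]
force: [-0.2, -0.1, -1.4]
opening: 0.0493
gripper_force: 30.0
clock: 16.0
tool_pos: [0.5968, 0.0786, 0.1132]
orientation: [180.0, 0.0, -49.8]
force: [-0.4, -0.2, -1.2]
opening: 0.0495
gripper_force: 30.0
[  0.598    0.0782   0.115  -49.8   ] calls 1: shift [0.011, -0.007, -0.018] turn(once, last) [0.0, 0.0, 0.001]
lid 324.0 284.0 r 49.0 fill 0.17 [0.5855 0.0918 0.066 ] stored: [0.5887 0.0881 0.078 ]
lid 422.5 140.0 r 72.2 fill 0.11 [ 5.98e-01 -1.00e-04  6.60e-02] stored: [0.6006 0.0011 0.078 ]
```

```bash
python3 -m creep '[{"grip":1,"delta_pos":[0.01,-0.007,0.15],"rotation":[0,0,0]},{"grip":1,"delta_pos":[0.01,-0.007,0.3],"rotation":[0,0,0]},{"grip":1,"delta_pos":[0.01,-0.007,0.45],"rotation":[0,0,0]},{"grip":1,"delta_pos":[0.01,-0.007,0.55],"rotation":[0,0,0]}]'
python3 -m creep '[{"grip":1,"delta_pos":[0,0,0.06],"rotation":[0,0,0]},{"grip":1,"delta_pos":[0,0,0.12],"rotation":[0,0,0]},{"grip":1,"delta_pos":[0,0,0.18],"rotation":[0,0,0]},{"grip":1,"delta_pos":[0,0,0.18],"rotation":[0,0,0]}]'
python3 -m creep '[{"grip":1,"delta_pos":[0,0,0.03],"rotation":[0,0,0]},{"grip":1,"delta_pos":[0,0,0.06],"rotation":[0,0,0]},{"grip":1,"delta_pos":[0,0,0.08],"rotation":[0,0,0]},{"grip":1,"delta_pos":[0,0,0.08],"rotation":[0,0,0]}]'
```

```text
clock: 16.45
tool_pos: [0.5978, 0.0782, 0.0577]
orientation: [180.0, 0.0, -49.7]
force: [0.6, -0.2, -1.7]
opening: 0.0494
gripper_force: 30.0
clock: 16.85
tool_pos: [0.5981, 0.0775, 0.0402]
orientation: [180.0, 0.0, -49.8]
force: [-0.2, -0.3, -1.1]
opening: 0.0498
gripper_force: 30.0
clock: 17.25
tool_pos: [0.5983, 0.0774, 0.0325]
orientation: [180.0, 0.0, -49.8]
force: [0.2, -1.1, -1.5]
opening: 0.0495
gripper_force: 30.0
```

```bash
python3 -m creep '[{"grip":1,"delta_pos":[0,0,0.01],"rotation":[0,0,0]},{"grip":0.2,"delta_pos":[0,0,0.01],"rotation":[0,0,0]},{"grip":0.2,"delta_pos":[0,0,0.01],"rotation":[0,0,0]},{"grip":0.2,"delta_pos":[0,0,0.01],"rotation":[0,0,0]},{"grip":0.2,"delta_pos":[0,0,0.01],"rotation":[0,0,0]}]'
python3 -m creep '[{"grip":0.2,"delta_pos":[0,0,-0.1],"rotation":[0,0,0]},{"grip":0.2,"delta_pos":[0,0,-0.4],"rotation":[0,0,0]},{"grip":0,"delta_pos":[0,0,-0.85],"rotation":[0,0,0]},{"grip":0,"delta_pos":[0,0,-0.85],"rotation":[0,0,0]},{"grip":0,"delta_pos":[0,0,-0.85],"rotation":[0,0,0]}]'
for i in 1 2 3 4; do python3 -m creep '[{"grip":0,"delta_pos":[-0.4,-0.2,0],"rotation":[0,0,0]},{"grip":0,"delta_pos":[-0.83,-0.418,0],"rotation":[0,0,0]},{"grip":0,"delta_pos":[-0.83,-0.418,0],"rotation":[0,0,0]},{"grip":0,"delta_pos":[-0.83,-0.418,0],"rotation":[0,0,0]}]'; done
python3 - <<'E'
from h import *
print(ctrl.get_obs()["tool_pos"]); s=snap("wrist"); lids(s)
E
```

```text
clock: 17.75
tool_pos: [0.5987, 0.0776, 0.032]
orientation: [-180.0, -0.0, -49.8]
force: [-0.2, -0.3, 0.4]
opening: 0.0692
gripper_force: 0.0
clock: 18.25
tool_pos: [0.5994, 0.078, 0.119]
orientation: [-179.8, -0.1, -49.8]
force: [0.4, 0.5, -0.1]
opening: 0.086
gripper_force: 0.0
clock: 18.65
tool_pos: [0.5759, 0.1686, 0.1159]
orientation: [179.9, 0.0, -49.7]
force: [-0.2, -0.0, -0.4]
opening: 0.088
gripper_force: 0.0
clock: 19.05
tool_pos: [0.5547, 0.2581, 0.1161]
orientation: [179.9, -0.0, -49.7]
force: [-0.3, -0.9, -0.3]
opening: 0.0875
gripper_force: 0.0
clock: 19.45
tool_pos: [0.5334, 0.3479, 0.1161]
orientation: [179.9, -0.0, -49.8]
force: [0.8, 0.5, 0.5]
opening: 0.0876
gripper_force: 0.0
clock: 19.85
tool_pos: [0.512, 0.4378, 0.1162]
orientation: [179.9, -0.0, -49.8]
force: [-0.3, -0.5, -0.0]
opening: 0.0877
gripper_force: 0.0
[0.51201694 0.43784716 0.11615409]
lid 319.2 253.8 r 44.9 fill 0.85 [0.5136 0.44   0.066 ] stored: [0.5161 0.4369 0.078 ]
lid 638.0 224.0 r 38.0 fill 0.33 [0.3924 0.3156 0.066 ] stored: [0.4013 0.3191 0.078 ]
```

```bash
python3 -m creep '[{"grip":0,"delta_pos":[0,-0.01,0.2],"rotation":[0,0,0]},{"grip":0,"delta_pos":[0,-0.01,0.5],"rotation":[0,0,0]},{"grip":0,"delta_pos":[0,-0.01,0.8],"rotation":[0,0,0]},{"grip":0,"delta_pos":[0,-0.01,0.97],"rotation":[0,0,0]},{"grip":0,"delta_pos":[0,-0.01,0.97],"rotation":[0,0,0]}]'
python3 -m creep '[{"grip":0.5,"delta_pos":[0,0,0],"rotation":[0,0,0]},{"grip":0.7,"delta_pos":[0,0,0],"rotation":[0,0,0]},{"grip":0.8,"delta_pos":[0,0,0],"rotation":[0,0,0]},{"grip":0.9,"delta_pos":[0,0,0],"rotation":[0,0,0]},{"grip":1,"delta_pos":[0,0,0],"rotation":[0,0,0]}]'
python3 -m creep '[{"grip":1,"delta_pos":[0,0,0],"rotation":[0,0,0]},{"grip":1,"delta_pos":[0,0,0],"rotation":[0,0,0]},{"grip":1,"delta_pos":[0,0,0],"rotation":[0,0,0]},{"grip":1,"delta_pos":[0,0,0],"rotation":[0,0,0]}]'
python3 -m creep '[{"grip":1,"delta_pos":[0,0,-0.2],"rotation":[0,0,0]},{"grip":1,"delta_pos":[0,0,-0.5],"rotation":[0,0,0]},{"grip":1,"delta_pos":[0,0,-0.8],"rotation":[0,0,0]},{"grip":1,"delta_pos":[0,0,-0.97],"rotation":[0,0,0]},{"grip":1,"delta_pos":[0,0,-0.97],"rotation":[0,0,0]}]'
python3 - <<'E'
from h import *
plan([(.5183,.085,.115,-49.8)])
E
```

```text
clock: 20.4
tool_pos: [0.512, 0.4358, 0.017]
orientation: [179.7, -0.1, -49.9]
force: [0.2, -0.1, -0.0]
opening: 0.0877
gripper_force: 0.0
clock: 20.9
tool_pos: [0.5127, 0.4399, 0.0204]
orientation: [-179.9, 0.0, -49.8]
force: [-0.8, -0.3, 0.8]
opening: 0.053
gripper_force: 0.0
clock: 21.3
tool_pos: [0.5128, 0.44, 0.0203]
orientation: [-180.0, 0.0, -49.8]
force: [0.1, -0.2, 4.7]
opening: 0.0495
gripper_force: 30.0
clock: 21.8
tool_pos: [0.5134, 0.4407, 0.1194]
orientation: [-179.8, 0.0, -49.8]
force: [0.2, -0.3, -0.9]
opening: 0.0492
gripper_force: 30.0
[  0.5183   0.085    0.115  -49.8   ] calls 3: shift [0.916, 0.754, 0.011] turn(once, last) [-0.003, 0.001, 0.0]
```

```bash
for i in 1 2 3; do python3 -m creep '[{"grip":1,"delta_pos":[0.2,0.165,0],"rotation":[0,0,0]},{"grip":1,"delta_pos":[0.45,0.37,0],"rotation":[0,0,0]},{"grip":1,"delta_pos":[0.7,0.576,0],"rotation":[0,0,0]},{"grip":1,"delta_pos":[0.916,0.754,0],"rotation":[0,0,0]},{"grip":1,"delta_pos":[0.916,0.754,0],"rotation":[0,0,0]}]'; done
python3 -m creep '[{"grip":1,"delta_pos":[0,0,0],"rotation":[0,0,0]},{"grip":1,"delta_pos":[0,0,0],"rotation":[0,0,0]}]'
python3 - <<'E'
from h import *
plan([(.5183,.085,.033,-49.8)])
E
```

```text
clock: 22.3
tool_pos: [0.5128, 0.3172, 0.1152]
orientation: [179.8, 0.0, -49.9]
force: [1.1, 0.1, -0.7]
opening: 0.0497
gripper_force: 30.0
clock: 22.8
tool_pos: [0.5144, 0.1994, 0.1154]
orientation: [179.8, 0.0, -49.9]
force: [0.4, 0.2, -1.6]
opening: 0.0495
gripper_force: 30.0
clock: 23.3
tool_pos: [0.5163, 0.0816, 0.1156]
orientation: [179.9, 0.0, -49.9]
force: [0.9, -0.2, -1.5]
opening: 0.0493
gripper_force: 30.0
clock: 23.5
tool_pos: [0.5173, 0.0845, 0.1163]
orientation: [180.0, 0.0, -49.8]
force: [0.2, 0.7, -1.4]
opening: 0.0496
gripper_force: 30.0
[ 5.183e-01  8.500e-02  3.300e-02 -4.980e+01] calls 1: shift [0.002, -0.011, 0.833] turn(once, last) [0.0, 0.0, 0.0]
```

```bash
python3 -m creep '[{"grip":1,"delta_pos":[0,-0.01,0.15],"rotation":[0,0,0]},{"grip":1,"delta_pos":[0,-0.01,0.3],"rotation":[0,0,0]},{"grip":1,"delta_pos":[0,-0.01,0.45],"rotation":[0,0,0]},{"grip":1,"delta_pos":[0,-0.01,0.56],"rotation":[0,0,0]}]'
python3 -m creep '[{"grip":1,"delta_pos":[0,0,0.06],"rotation":[0,0,0]},{"grip":1,"delta_pos":[0,0,0.12],"rotation":[0,0,0]},{"grip":1,"delta_pos":[0,0,0.18],"rotation":[0,0,0]},{"grip":1,"delta_pos":[0,0,0.18],"rotation":[0,0,0]}]'
python3 -m creep '[{"grip":1,"delta_pos":[0,0,0.03],"rotation":[0,0,0]},{"grip":1,"delta_pos":[0,0,0.06],"rotation":[0,0,0]},{"grip":1,"delta_pos":[0,0,0.09],"rotation":[0,0,0]},{"grip":1,"delta_pos":[0,0,0.09],"rotation":[0,0,0]}]'
```

```text
clock: 23.9
tool_pos: [0.5177, 0.0853, 0.0596]
orientation: [179.9, 0.0, -49.7]
force: [-0.5, -1.0, -1.3]
opening: 0.0493
gripper_force: 30.0
clock: 24.3
tool_pos: [0.5177, 0.0843, 0.0422]
orientation: [180.0, 0.0, -49.8]
force: [0.0, 0.2, -0.8]
opening: 0.0496
gripper_force: 30.0
clock: 24.7
tool_pos: [0.5178, 0.0842, 0.0334]
orientation: [180.0, 0.0, -49.8]
force: [-0.4, 0.8, -1.3]
opening: 0.0494
gripper_force: 30.0
```

```bash
python3 -m creep '[{"grip":1,"delta_pos":[0,0,0.015],"rotation":[0,0,0]},{"grip":0.2,"delta_pos":[0,0,0.015],"rotation":[0,0,0]},{"grip":0.2,"delta_pos":[0,0,0.015],"rotation":[0,0,0]},{"grip":0.2,"delta_pos":[0,0,0.015],"rotation":[0,0,0]},{"grip":0.2,"delta_pos":[0,0,0.015],"rotation":[0,0,0]}]'
python3 -m creep '[{"grip":0.2,"delta_pos":[0,0,-0.1],"rotation":[0,0,0]},{"grip":0.2,"delta_pos":[0,0,-0.4],"rotation":[0,0,0]},{"grip":0,"delta_pos":[0,0,-0.85],"rotation":[0,0,0]},{"grip":0,"delta_pos":[0,0,-0.85],"rotation":[0,0,0]},{"grip":0,"delta_pos":[0,0,-0.85],"rotation":[0,0,0]}]'
for i in 1 2 3; do python3 -m creep '[{"grip":0,"delta_pos":[-0.4,-0.05,0],"rotation":[0,0,0]},{"grip":0,"delta_pos":[-0.852,-0.104,0],"rotation":[0,0,0]},{"grip":0,"delta_pos":[-0.852,-0.104,0],"rotation":[0,0,0]},{"grip":0,"delta_pos":[-0.852,-0.104,0],"rotation":[0,0,0]}]'; done
python3 - <<'E'
from h import *
print(ctrl.get_obs()["tool_pos"]); s=snap("wrist"); lids(s)
E
```

```text
clock: 25.2
tool_pos: [0.5181, 0.0844, 0.0324]
orientation: [-180.0, -0.0, -49.8]
force: [0.2, 0.7, -0.4]
opening: 0.0694
gripper_force: 0.0
clock: 25.7
tool_pos: [0.5189, 0.0849, 0.1192]
orientation: [-179.8, -0.0, -49.8]
force: [-1.1, -0.2, -0.5]
opening: 0.0857
gripper_force: 0.0
clock: 26.1
tool_pos: [0.4701, 0.1567, 0.1168]
orientation: [179.9, 0.0, -49.6]
force: [1.1, 0.5, -1.0]
opening: 0.0875
gripper_force: 0.0
clock: 26.5
tool_pos: [0.4237, 0.2279, 0.1169]
orientation: [179.9, -0.0, -49.7]
force: [0.1, -0.6, 0.2]
opening: 0.088
gripper_force: 0.0
clock: 26.9
tool_pos: [0.377, 0.2992, 0.1169]
orientation: [179.9, -0.0, -49.8]
force: [0.3, -0.1, -0.7]
opening: 0.0874
gripper_force: 0.0
[0.37704521 0.29921752 0.11688816]
lid 322.1 255.9 r 44.8 fill 0.83 [0.3765 0.3014 0.066 ] stored: [0.379  0.2983 0.078 ]
```

```bash
python3 -m creep '[{"grip":0,"delta_pos":[-0.01,0,0.2],"rotation":[0,0,0]},{"grip":0,"delta_pos":[-0.01,0,0.5],"rotation":[0,0,0]},{"grip":0,"delta_pos":[-0.01,0,0.8],"rotation":[0,0,0]},{"grip":0,"delta_pos":[-0.01,0,0.975],"rotation":[0,0,0]},{"grip":0,"delta_pos":[-0.01,0,0.975],"rotation":[0,0,0]}]'
python3 -m creep '[{"grip":0.5,"delta_pos":[0,0,0],"rotation":[0,0,0]},{"grip":0.7,"delta_pos":[0,0,0],"rotation":[0,0,0]},{"grip":0.8,"delta_pos":[0,0,0],"rotation":[0,0,0]},{"grip":0.9,"delta_pos":[0,0,0],"rotation":[0,0,0]},{"grip":1,"delta_pos":[0,0,0],"rotation":[0,0,0]}]'
python3 -m creep '[{"grip":1,"delta_pos":[0,0,0],"rotation":[0,0,0]},{"grip":1,"delta_pos":[0,0,0],"rotation":[0,0,0]},{"grip":1,"delta_pos":[0,0,0],"rotation":[0,0,0]},{"grip":1,"delta_pos":[0,0,0],"rotation":[0,0,0]}]'
python3 -m creep '[{"grip":1,"delta_pos":[0,0,-0.2],"rotation":[0,0,0]},{"grip":1,"delta_pos":[0,0,-0.5],"rotation":[0,0,0]},{"grip":1,"delta_pos":[0,0,-0.8],"rotation":[0,0,0]},{"grip":1,"delta_pos":[0,0,-0.97],"rotation":[0,0,0]},{"grip":1,"delta_pos":[0,0,-0.97],"rotation":[0,0,0]}]'
python3 - <<'E'
from h import *
plan([(.5112,.0052,.115,-49.8)])
E
```

```text
clock: 27.45
tool_pos: [0.376, 0.2972, 0.0174]
orientation: [179.7, -0.1, -49.9]
force: [0.0, -0.5, 0.7]
opening: 0.0875
gripper_force: 0.0
clock: 27.95
tool_pos: [0.3763, 0.3008, 0.0203]
orientation: [-179.9, 0.0, -49.8]
force: [-0.2, 0.1, 0.5]
opening: 0.0532
gripper_force: 0.0
clock: 28.35
tool_pos: [0.3764, 0.3009, 0.0202]
orientation: [-180.0, 0.0, -49.8]
force: [-0.5, -0.2, 5.9]
opening: 0.0493
gripper_force: 30.0
clock: 28.85
tool_pos: [0.3769, 0.3017, 0.1189]
orientation: [-179.8, 0.1, -49.8]
force: [-0.2, 0.5, -1.4]
opening: 0.0497
gripper_force: 30.0
[ 5.112e-01  5.200e-03  1.150e-01 -4.980e+01] calls 4: shift [0.783, 0.223, 0.008] turn(once, last) [-0.003, 0.001, 0.0]
```

```bash
for i in 1 2 3 4; do python3 -m creep '[{"grip":1,"delta_pos":[0.17,0.05,0],"rotation":[0,0,0]},{"grip":1,"delta_pos":[0.39,0.11,0],"rotation":[0,0,0]},{"grip":1,"delta_pos":[0.6,0.17,0],"rotation":[0,0,0]},{"grip":1,"delta_pos":[0.783,0.223,0],"rotation":[0,0,0]},{"grip":1,"delta_pos":[0.783,0.223,0],"rotation":[0,0,0]}]'; done
python3 -m creep '[{"grip":1,"delta_pos":[0,0,0],"rotation":[0,0,0]},{"grip":1,"delta_pos":[0,0,0],"rotation":[0,0,0]}]'
python3 - <<'E'
from h import *
plan([(.5112,.0052,.033,-49.8)])
E
```

```text
clock: 29.35
tool_pos: [0.4092, 0.224, 0.1154]
orientation: [179.8, -0.0, -49.9]
force: [-0.3, 0.8, -1.9]
opening: 0.0496
gripper_force: 30.0
clock: 29.85
tool_pos: [0.4429, 0.1507, 0.1157]
orientation: [179.9, 0.0, -49.9]
force: [-0.1, 0.4, -1.7]
opening: 0.0494
gripper_force: 30.0
clock: 30.35
tool_pos: [0.4767, 0.0771, 0.1159]
orientation: [179.9, 0.0, -49.9]
force: [0.1, -0.1, -0.2]
opening: 0.0493
gripper_force: 30.0
clock: 30.85
tool_pos: [0.5105, 0.0033, 0.116]
orientation: [179.9, 0.0, -49.9]
force: [-0.7, 0.5, -0.9]
opening: 0.0491
gripper_force: 30.0
clock: 31.05
tool_pos: [0.5099, 0.0046, 0.1165]
orientation: [180.0, 0.0, -49.8]
force: [0.1, -0.6, -0.7]
opening: 0.0496
gripper_force: 30.0
[ 5.112e-01  5.200e-03  3.300e-02 -4.980e+01] calls 1: shift [0.004, -0.014, 0.835] turn(once, last) [0.0, 0.0, 0.001]
```

```bash
python3 -m creep '[{"grip":1,"delta_pos":[0,-0.01,0.15],"rotation":[0,0,0]},{"grip":1,"delta_pos":[0,-0.01,0.3],"rotation":[0,0,0]},{"grip":1,"delta_pos":[0,-0.01,0.45],"rotation":[0,0,0]},{"grip":1,"delta_pos":[0,-0.01,0.56],"rotation":[0,0,0]}]'
python3 -m creep '[{"grip":1,"delta_pos":[0,0,0.06],"rotation":[0,0,0]},{"grip":1,"delta_pos":[0,0,0.12],"rotation":[0,0,0]},{"grip":1,"delta_pos":[0,0,0.18],"rotation":[0,0,0]},{"grip":1,"delta_pos":[0,0,0.18],"rotation":[0,0,0]}]'
python3 -m creep '[{"grip":1,"delta_pos":[0,0,0.03],"rotation":[0,0,0]},{"grip":1,"delta_pos":[0,0,0.06],"rotation":[0,0,0]},{"grip":1,"delta_pos":[0,0,0.09],"rotation":[0,0,0]},{"grip":1,"delta_pos":[0,0,0.09],"rotation":[0,0,0]}]'
```

```text
clock: 31.45
tool_pos: [0.5105, 0.0051, 0.0599]
orientation: [180.0, 0.0, -49.7]
force: [-0.3, 0.3, -0.7]
opening: 0.0499
gripper_force: 30.0
clock: 31.85
tool_pos: [0.5107, 0.0043, 0.0422]
orientation: [180.0, 0.0, -49.8]
force: [-0.1, -0.6, -1.1]
opening: 0.0495
gripper_force: 30.0
clock: 32.25
tool_pos: [0.5108, 0.0042, 0.0334]
orientation: [180.0, 0.0, -49.8]
force: [-0.1, 1.4, -1.9]
opening: 0.0497
gripper_force: 30.0
```

```bash
python3 -m creep '[{"grip":1,"delta_pos":[0,0,0.015],"rotation":[0,0,0]},{"grip":0.2,"delta_pos":[0,0,0.015],"rotation":[0,0,0]},{"grip":0.2,"delta_pos":[0,0,0.015],"rotation":[0,0,0]},{"grip":0.2,"delta_pos":[0,0,0.015],"rotation":[0,0,0]},{"grip":0.2,"delta_pos":[0,0,0.015],"rotation":[0,0,0]}]'
python3 -m creep '[{"grip":0.2,"delta_pos":[0,0,-0.1],"rotation":[0,0,0]},{"grip":0.2,"delta_pos":[0,0,-0.4],"rotation":[0,0,0]},{"grip":0,"delta_pos":[0,0,-0.85],"rotation":[0,0,0]},{"grip":0,"delta_pos":[0,0,-0.85],"rotation":[0,0,0]},{"grip":0,"delta_pos":[0,0,-0.85],"rotation":[0,0,0]}]'
for i in 1 2 3; do python3 -m creep '[{"grip":0,"delta_pos":[0.4,0.3,-0.2],"rotation":[0,0,0]},{"grip":0,"delta_pos":[0.814,0.609,-0.43],"rotation":[0,0,0]},{"grip":0,"delta_pos":[0.814,0.609,-0.43],"rotation":[0,0,0]},{"grip":0,"delta_pos":[0.814,0.609,-0.43],"rotation":[0,0,0]}]'; done
for i in 1 2 3; do python3 -m creep '[{"grip":0,"delta_pos":[0,0,0],"rotation":[0,0,0.09]},{"grip":0,"delta_pos":[0,0,0],"rotation":[0,0,0.18]},{"grip":0,"delta_pos":[0,0,0],"rotation":[0,0,0.27]},{"grip":0,"delta_pos":[0,0,0],"rotation":[0,0,0.36]},{"grip":0,"delta_pos":[0,0,0],"rotation":[0,0,0.424]}]'; done
python3 - <<'E'
from h import *
print(ctrl.get_obs()["tool_pos"],ctrl.get_obs()["joint_pos"]); s=snap("wrist"); cv2.imwrite("pics/w4.png",s["color"][:,:,::-1])
E
```

```text
clock: 32.75
tool_pos: [0.5111, 0.0044, 0.0324]
orientation: [-180.0, -0.0, -49.8]
force: [-0.4, -0.5, 0.2]
opening: 0.0692
gripper_force: 0.0
clock: 33.25
tool_pos: [0.5119, 0.0047, 0.1192]
orientation: [-179.8, -0.1, -49.8]
force: [-0.1, -0.3, -1.0]
opening: 0.0858
gripper_force: 0.0
clock: 33.65
tool_pos: [0.5169, -0.0985, 0.1602]
orientation: [-180.0, 0.0, -49.9]
force: [0.4, 0.4, -0.0]
opening: 0.0874
gripper_force: 0.0
clock: 34.05
tool_pos: [0.5231, -0.1991, 0.2026]
orientation: [180.0, 0.0, -49.9]
force: [-0.2, 0.8, -1.0]
opening: 0.0879
gripper_force: 0.0
clock: 34.45
tool_pos: [0.5293, -0.2999, 0.2452]
orientation: [180.0, 0.1, -49.9]
force: [0.5, -0.1, -0.2]
opening: 0.0877
gripper_force: 0.0
clock: 34.95
tool_pos: [0.5289, -0.2974, 0.2446]
orientation: [179.9, 0.1, -88.2]
force: [0.1, -0.5, 0.2]
opening: 0.0877
gripper_force: 0.0
clock: 35.45
tool_pos: [0.5289, -0.2974, 0.2446]
orientation: [179.9, -0.0, -126.3]
force: [0.6, 0.3, 0.1]
opening: 0.0877
gripper_force: 0.0
clock: 35.95
tool_pos: [0.5289, -0.2973, 0.2446]
orientation: [179.9, -0.1, -164.5]
force: [0.1, -0.3, 0.1]
opening: 0.0875
gripper_force: 0.0
[ 0.52889782 -0.29733442  0.24456083] [-1.09559983e+01  1.31113272e+01 -5.13051981e+00 -6.17660694e-02
 -7.18942723e+01 -6.35061914e+01]
```

View pics/w4.png

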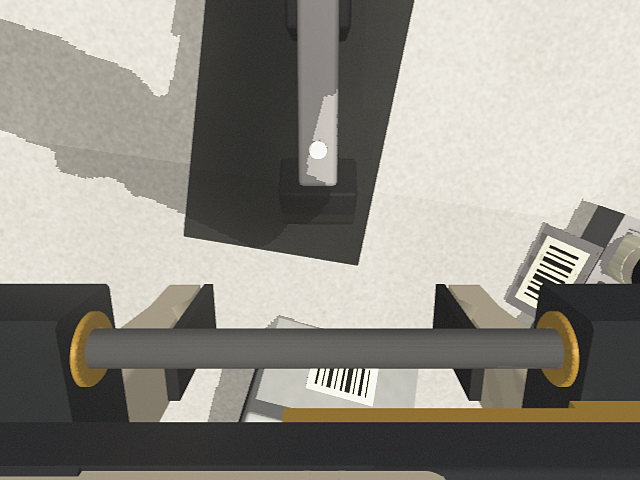

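Run:
```python
from h import *
s=snap("wrist")
a=ray(s,(319.7,15),.066);b=ray(s,(319.2,184),.066); d=(b-a)[:2];d/=np.hypot(*d); print("axis",a,b,"yaw",np.degrees(np.arctan2(d[1],d[0])))
o=np.array([.4416,-.3255])
n=np.array([-d[1],d[0]]); print("lat offset of axis vs o",(b[:2]-o)@n)
for uv,zs in [((319,184),(.066,)),((317,158),(.003,.04,.067)),((317,222),(.003,.02,.04)),((319,38),(.003,.04,.063)),((318,150),(.066,.07)),((318,196),(.067,.05))]:
    for z in zs: print(uv,z,"along",((ray(s,uv,z)[:2]-o)@d).round(4))
t=snap("top"); c=lambda L:np.array(L)/2.3+[215,200]-.28
M=np.array([[-.13,.09],[-.13,-.09],[.13,-.09],[.13,.09]])
print("mat corner px",ray(s,(184,236),.003),ray(s,(358,265),.003),pose2(.4712,-.345,.0918,[[.13,.09,.003],[.13,-.09,.003]]))
# labels in this wrist view: lamp and tray label centre
print("tray label",ray(s,(552,268),.023))
print("lamp label px expected",proj(s,[.7015,-.2298,.034]), "tray label px expected",proj(s,[.5453,-.06,.023]))
```

```text
axis [ 0.3891557  -0.33817805  0.066     ] [ 0.51168115 -0.30558116  0.066     ] yaw 14.897987014755824
lat offset of axis vs o 0.0012314866726836197
(319, 184) 0.066 along 0.0728
(317, 158) 0.003 along 0.0576
(317, 158) 0.04 along 0.0541
(317, 158) 0.067 along 0.0515
(317, 222) 0.003 along 0.1208
(317, 222) 0.02 along 0.1166
(317, 222) 0.04 along 0.1116
(319, 38) 0.003 along -0.0481
(319, 38) 0.04 along -0.0423
(319, 38) 0.063 along -0.0386
(318, 150) 0.066 along 0.0452
(318, 150) 0.07 along 0.0449
(318, 196) 0.067 along 0.0827
(318, 196) 0.05 along 0.0858
mat corner px [ 0.60782719 -0.4212786   0.003     ] [ 0.59151614 -0.24342635  0.003     ] [[ 0.59240221 -0.24346171  0.003     ]
 [ 0.60890301 -0.4227038   0.003     ]]
tray label [ 0.53817407 -0.06247781  0.023     ]
lamp label px expected [[342.69595304 375.99991969]] tray label px expected [[551.42349997 275.19858589]]
```

The wrist view shows the scanner on its mat with the handle axis at column 319. The head end of the handle is at row 184 and the front edge of the heel at about row 38, giving a yaw of 15°. I'll check the stored pots numerically and then grasp the scanner.

```bash
python3 - <<'E'
from h import *
s=snap("top"); g=s["color"].max(2)
for c,st in blobs(s,g<45,150): 
    q=ray(s,c,.078)[:2]; v=q-[.5562,.0796]; cs,sn=np.cos(-.0834),np.sin(-.0834)
    print("dark",c,st[2:],q.round(4),"tray frame",[round(cs*v[0]+sn*v[1],3),round(-sn*v[0]+cs*v[1],3)])
E
python3 -m creep '[{"grip":0,"delta_pos":[0.4,0,0.3],"rotation":[0,0,0]},{"grip":0,"delta_pos":[0.816,-0.027,0.6],"rotation":[0,0,0.006]},{"grip":0,"delta_pos":[0.816,-0.027,0.9],"rotation":[0,0,0.006]},{"grip":0,"delta_pos":[0.816,-0.027,1.0],"rotation":[0,0,0.006]},{"grip":0,"delta_pos":[0.816,-0.027,1.0],"rotation":[0,0,0.006]}]'
python3 - <<'E'
from h import *
print(ctrl.get_obs()["tool_pos"]); s=snap("wrist"); cv2.imwrite("pics/w5.png",s["color"][:,:,::-1])
g=s["color"].astype(int).sum(2)
for r in (150,200,240,270): print(r,np.abs(np.diff(g[r,240:400])).argsort()[-4:]+240)
plan([(.451,-.3217,.0175,-165.0)])
E
```

```text
dark [398.0, 144.9] [20, 88, 734] [ 0.7769 -0.1507] tray frame [np.float64(0.239), np.float64(-0.211)]
dark [556.7, 270.8] [116, 332, 4831] [ 0.5168 -0.4469] tray frame [np.float64(0.005), np.float64(-0.528)]
dark [333.0, 143.2] [20, 24, 362] [ 0.7824 -0.0201] tray frame [np.float64(0.234), np.float64(-0.081)]
dark [244.7, 232.6] [25, 25, 499] [0.603  0.1567] tray frame [np.float64(0.04), np.float64(0.081)]
dark [285.3, 235.7] [26, 25, 491] [0.5955 0.078 ] tray frame [np.float64(0.039), np.float64(0.002)]
dark [400.7, 339.4] [33, 199, 2620] [ 0.3925 -0.1368] tray frame [np.float64(-0.145), np.float64(-0.229)]
dark [240.4, 274.1] [25, 25, 505] [0.5222 0.165 ] tray frame [np.float64(-0.041), np.float64(0.082)]
dark [282.1, 276.7] [26, 26, 500] [0.5156 0.0853] tray frame [np.float64(-0.041), np.float64(0.002)]
dark [323.4, 279.7] [26, 26, 504] [0.5083 0.0062] tray frame [np.float64(-0.042), np.float64(-0.077)]
clock: 36.65
tool_pos: [0.451, -0.3242, 0.1451]
orientation: [179.9, -0.1, -164.7]
force: [0.8, 0.3, 1.3]
opening: 0.0874
gripper_force: 0.0
[ 0.45102354 -0.32423052  0.14511971]
150 [350 298 351 297]
200 [349 297 298 350]
240 [348 349 299 298]
270 [349 300 348 299]
[ 4.510e-01 -3.217e-01  1.750e-02 -1.650e+02] calls 2: shift [0.001, 0.016, 0.645] turn(once, last) [-0.0, -0.0, 0.003]
```

All five pots sit in their pockets. The handle is centred at column 324, directly under the tool, so I descend and grip it.

```bash
python3 -m creep '[{"grip":0,"delta_pos":[0,0.01,0.3],"rotation":[0,0,0]},{"grip":0,"delta_pos":[0,0.01,0.6],"rotation":[0,0,0]},{"grip":0,"delta_pos":[0,0.01,0.85],"rotation":[0,0,0]},{"grip":0,"delta_pos":[0,0.01,0.85],"rotation":[0,0,0]}]'
python3 -m creep '[{"grip":0,"delta_pos":[0,0,0.15],"rotation":[0,0,0]},{"grip":0,"delta_pos":[0,0,0.3],"rotation":[0,0,0]},{"grip":0,"delta_pos":[0,0,0.4],"rotation":[0,0,0]},{"grip":0,"delta_pos":[0,0,0.4],"rotation":[0,0,0]}]'
python3 -m creep '[{"grip":0.5,"delta_pos":[0,0,0],"rotation":[0,0,0]},{"grip":0.7,"delta_pos":[0,0,0],"rotation":[0,0,0]},{"grip":0.8,"delta_pos":[0,0,0],"rotation":[0,0,0]},{"grip":0.9,"delta_pos":[0,0,0],"rotation":[0,0,0]},{"grip":1,"delta_pos":[0,0,0],"rotation":[0,0,0]}]'
python3 -m creep '[{"grip":1,"delta_pos":[0,0,0],"rotation":[0,0,0]},{"grip":1,"delta_pos":[0,0,0],"rotation":[0,0,0]},{"grip":1,"delta_pos":[0,0,0],"rotation":[0,0,0]},{"grip":1,"delta_pos":[0,0,0],"rotation":[0,0,0]},{"grip":1,"delta_pos":[0,0,0],"rotation":[0,0,0]}]'
```

```text
clock: 37.1
tool_pos: [0.4508, -0.3231, 0.0595]
orientation: [179.9, -0.2, -164.7]
force: [-0.5, 0.6, -0.2]
opening: 0.0874
gripper_force: 0.0
clock: 37.5
tool_pos: [0.4517, -0.3238, 0.0215]
orientation: [180.0, -0.0, -164.8]
force: [-0.0, 0.2, 0.1]
opening: 0.0878
gripper_force: 0.0
clock: 38.0
tool_pos: [0.4513, -0.3239, 0.0216]
orientation: [-180.0, 0.0, -164.8]
force: [-0.1, -1.1, 0.3]
opening: 0.0532
gripper_force: 0.0
clock: 38.5
tool_pos: [0.4512, -0.3239, 0.0213]
orientation: [-180.0, -0.0, -164.8]
force: [-0.3, -0.7, -0.1]
opening: 0.0322
gripper_force: 30.0
```

```bash
python3 -m creep '[{"grip":1,"delta_pos":[0,0,-0.2],"rotation":[0,0,0]},{"grip":1,"delta_pos":[0,0,-0.5],"rotation":[0,0,0]},{"grip":1,"delta_pos":[0,0,-0.8],"rotation":[0,0,0]},{"grip":1,"delta_pos":[0,0,-1.0],"rotation":[0,0,0]},{"grip":1,"delta_pos":[0,0,-1.0],"rotation":[0,0,0]}]'
for i in 1 2; do python3 -m creep '[{"grip":1,"delta_pos":[-0.15,0.1,0],"rotation":[0,0,0]},{"grip":1,"delta_pos":[-0.3,0.2,0],"rotation":[0,0,0]},{"grip":1,"delta_pos":[-0.45,0.32,0],"rotation":[0,0,0]},{"grip":1,"delta_pos":[-0.52,0.375,0],"rotation":[0,0,0]}]'; done
for i in 1 2; do python3 -m creep '[{"grip":1,"delta_pos":[0,0,0],"rotation":[0,0,-0.06]},{"grip":1,"delta_pos":[0,0,0],"rotation":[0,0,-0.15]},{"grip":1,"delta_pos":[0,0,0],"rotation":[0,0,-0.24]},{"grip":1,"delta_pos":[0,0,0],"rotation":[0,0,-0.33]},{"grip":1,"delta_pos":[0,0,0],"rotation":[0,0,-0.389]}]'; done
python3 -m creep '[{"grip":1,"delta_pos":[0,0,0],"rotation":[0,0,0]}]'
python3 - <<'E'
from h import *
plan([(.532,-.2241,.098,-94.8)])
s=snap("wrist"); t=snap("top"); 
cv2.imwrite("pics/a1.png",np.hstack([cv2.resize(s["color"],(400,300),interpolation=cv2.INTER_AREA),cv2.resize(t["color"][180:380,300:566],(400,300),interpolation=cv2.INTER_CUBIC)])[:,:,::-1])
E
```

```text
clock: 39.0
tool_pos: [0.4528, -0.3245, 0.1242]
orientation: [-179.8, 0.2, -164.8]
force: [1.4, -0.5, -2.8]
opening: 0.0313
gripper_force: 30.0
clock: 39.4
tool_pos: [0.4915, -0.2728, 0.12]
orientation: [179.9, -0.1, -164.8]
force: [-0.5, 0.4, -1.8]
opening: 0.032
gripper_force: 30.0
clock: 39.8
tool_pos: [0.5331, -0.2227, 0.121]
orientation: [180.0, 0.0, -164.7]
force: [-0.2, 0.3, -1.6]
opening: 0.032
gripper_force: 30.0
clock: 40.3
tool_pos: [0.532, -0.2239, 0.1211]
orientation: [180.0, -0.0, -129.5]
force: [-0.5, 0.1, -1.8]
opening: 0.0318
gripper_force: 30.0
clock: 40.8
tool_pos: [0.532, -0.224, 0.1211]
orientation: [180.0, 0.0, -94.5]
force: [-0.4, 0.4, -1.4]
opening: 0.0317
gripper_force: 30.0
clock: 40.9
tool_pos: [0.532, -0.224, 0.1211]
orientation: [180.0, 0.0, -94.7]
force: [0.3, 0.2, -2.8]
opening: 0.0318
gripper_force: 30.0
[  0.532   -0.2241   0.098  -94.8   ] calls 1: shift [0.001, -0.001, 0.231] turn(once, last) [0.0, 0.0, 0.001]
```

View pics/a1.png

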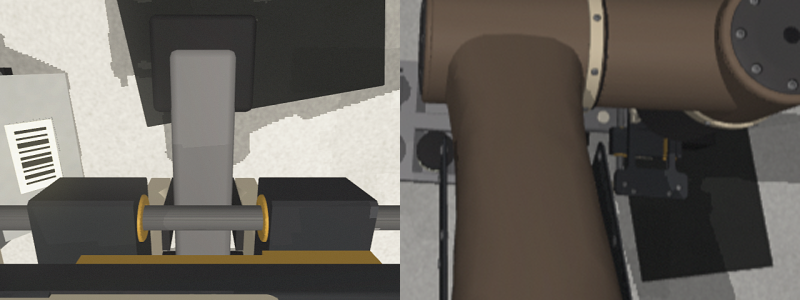

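The heel's rear edge is at row 24 in full-resolution pixels, which puts the scanner's origin within 2 mm of the tool axis, and the scanner hangs straight. I lower it to the aiming height and hold.

```bash
python3 -m creep '[{"grip":1,"delta_pos":[0,0,0.07],"rotation":[0,0,0]},{"grip":1,"delta_pos":[0,0,0.15],"rotation":[0,0,0]},{"grip":1,"delta_pos":[0,0,0.22],"rotation":[0,0,0]},{"grip":1,"delta_pos":[0,0,0.23],"rotation":[0,0,0]}]'
for i in 1 2 3 4 5 6; do python3 -m creep '[{"grip":1,"delta_pos":[0,0,0],"rotation":[0,0,0]},{"grip":1,"delta_pos":[0,0,0],"rotation":[0,0,0]},{"grip":1,"delta_pos":[0,0,0],"rotation":[0,0,0]},{"grip":1,"delta_pos":[0,0,0],"rotation":[0,0,0]},{"grip":1,"delta_pos":[0,0,0],"rotation":[0,0,0]}]' | grep -E "clock|tool_pos|gripper_f"; done
python3 - <<'E'
from h import *
s=snap("wrist"); t=snap("scene"); 
a=cv2.resize(s["color"],(400,300),interpolation=cv2.INTER_AREA);b=cv2.resize(t["color"][200:320,180:340],(400,300),interpolation=cv2.INTER_CUBIC)
cv2.imwrite("pics/a2.png",np.hstack([a,b])[:,:,::-1])
u=np.array([.0837,.9965]); L=np.array([.5457,-.061]); lens=[*(L-.0707*u),.0937]
print("tray label, lens px scene",proj(t,[*L,.023]),proj(t,lens))
E
```

```text
clock: 41.4
tool_pos: [0.5309, -0.224, 0.0967]
orientation: [179.9, 0.0, -94.8]
force: [-0.9, -0.1, -1.2]
opening: 0.0317
gripper_force: 30.0
clock: 41.9
tool_pos: [0.5319, -0.2242, 0.0985]
gripper_force: 30.0
clock: 42.4
tool_pos: [0.5319, -0.2242, 0.0983]
gripper_force: 30.0
clock: 42.9
tool_pos: [0.5319, -0.2242, 0.0983]
gripper_force: 30.0
clock: 43.4
tool_pos: [0.5319, -0.2242, 0.0983]
gripper_force: 30.0
clock: 43.9
tool_pos: [0.5319, -0.2242, 0.0983]
gripper_force: 30.0
clock: 44.4
tool_pos: [0.5319, -0.2242, 0.0983]
gripper_force: 30.0
tray label, lens px scene [[270.46266778 247.16788422]] [[239.92791167 237.33511932]]
```

View pics/a2.png

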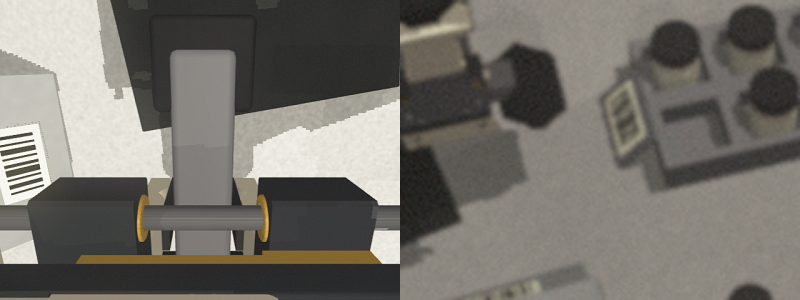

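The label shows at scene pixel (269.6,248.8) against (270.5,247.2) predicted, and the head sits where it should, so the first scan is aimed well. Next I check the lamp label against the wrist view.

Run:
```python
from h import *
s=snap("wrist"); C=-s["R"].T@s["t"]+[0,0,.0228]; s2=dict(s); s2["t"]=-s["R"]@C
print("lamp label from a1",ray(s2,(53.6,248),.034)); 
k=[(5,125),(45,118),(62,185),(22,193)]; 
for (u,v),z in zip(k,(.048,.048,.020,.020)): print(ray(s2,(u/.625,v/.625),z).round(4),ray(s2,(u/.625,v/.625),.034).round(4))
plan([(.5379,-.2232,.13,-94.8),(.5379,-.2232,.13,-182.3),(.5379,-.2232,.109,-182.3)])
```

```text
lamp label from a1 [ 0.70441184 -0.22991469  0.034     ]
[ 0.714  -0.2647  0.048 ] [ 0.7246 -0.2628  0.034 ]
[ 0.675  -0.2681  0.048 ] [ 0.6834 -0.2664  0.034 ]
[ 0.6913 -0.1893  0.02  ] [ 0.6829 -0.1948  0.034 ]
[ 0.7382 -0.1835  0.02  ] [ 0.7274 -0.1893  0.034 ]
[  0.5379  -0.2232   0.13   -94.8   ] calls 1: shift [-0.015, -0.059, -0.317] turn(once, last) [-0.0, -0.0, 0.0]
[ 5.379e-01 -2.232e-01  1.300e-01 -1.823e+02] calls 1: shift [0.0, 0.0, 0.0] turn(once, last) [0.0, -0.0, 0.972]
[ 5.379e-01 -2.232e-01  1.090e-01 -1.823e+02] calls 1: shift [0.0, -0.0, 0.21] turn(once, last) [0.0, 0.0, 0.0]
```

```bash
python3 -m creep '[{"grip":1,"delta_pos":[-0.01,-0.03,-0.1],"rotation":[0,0,0]},{"grip":1,"delta_pos":[-0.015,-0.07,-0.2],"rotation":[0,0,0]},{"grip":1,"delta_pos":[-0.015,-0.07,-0.32],"rotation":[0,0,0]},{"grip":1,"delta_pos":[-0.015,-0.07,-0.32],"rotation":[0,0,0]}]'
for i in 1 2 3; do python3 -m creep '[{"grip":1,"delta_pos":[0,0,0],"rotation":[0,0,0.06]},{"grip":1,"delta_pos":[0,0,0],"rotation":[0,0,0.14]},{"grip":1,"delta_pos":[0,0,0],"rotation":[0,0,0.22]},{"grip":1,"delta_pos":[0,0,0],"rotation":[0,0,0.29]},{"grip":1,"delta_pos":[0,0,0],"rotation":[0,0,0.324]}]'; done
python3 -m creep '[{"grip":1,"delta_pos":[0,0,0.07],"rotation":[0,0,0]},{"grip":1,"delta_pos":[0,0,0.15],"rotation":[0,0,0]},{"grip":1,"delta_pos":[0,0,0.2],"rotation":[0,0,0]},{"grip":1,"delta_pos":[0,0,0.2],"rotation":[0,0,0]}]'
for i in 1 2 3 4 5 6; do python3 -m creep '[{"grip":1,"delta_pos":[0,0,0],"rotation":[0,0,0]},{"grip":1,"delta_pos":[0,0,0],"rotation":[0,0,0]},{"grip":1,"delta_pos":[0,0,0],"rotation":[0,0,0]},{"grip":1,"delta_pos":[0,0,0],"rotation":[0,0,0]},{"grip":1,"delta_pos":[0,0,0],"rotation":[0,0,0]}]' | grep -E "tool_pos|orient|gripper_f"; done
python3 - <<'E'
from h import *
s=snap("wrist"); t=snap("top"); z=snap("scene"); c=lambda im,a,b:cv2.resize(im,(266,300),interpolation=cv2.INTER_CUBIC)
cv2.imwrite("pics/a3.png",np.hstack([cv2.resize(s["color"],(400,300),interpolation=cv2.INTER_AREA),cv2.resize(z["color"][230:380,150:350],(400,300),interpolation=cv2.INTER_CUBIC)])[:,:,::-1])
print(proj(z,[.703,-.2298,.034]),proj(z,[.703-.0706,-.227,.1047]))
plan([(.4712,-.345,.12,-174.7),(.4712,-.345,.0215,-174.7)])
E
```

```text
clock: 44.95
tool_pos: [0.5406, -0.2236, 0.1329]
orientation: [-179.8, -0.0, -94.8]
force: [0.0, -1.0, -2.0]
opening: 0.032
gripper_force: 30.0
clock: 45.45
tool_pos: [0.5388, -0.2232, 0.1303]
orientation: [-180.0, 0.0, -124.2]
force: [-0.3, -0.3, -2.4]
opening: 0.0315
gripper_force: 30.0
clock: 45.95
tool_pos: [0.5388, -0.2232, 0.1303]
orientation: [180.0, 0.0, -153.4]
force: [0.7, -0.2, -1.7]
opening: 0.0322
gripper_force: 30.0
clock: 46.45
tool_pos: [0.5388, -0.2232, 0.1303]
orientation: [180.0, 0.0, 177.5]
force: [1.1, 0.2, -2.7]
opening: 0.0316
gripper_force: 30.0
clock: 46.85
tool_pos: [0.5381, -0.2232, 0.1089]
orientation: [180.0, -0.1, 177.8]
force: [1.4, 0.1, -2.0]
opening: 0.0321
gripper_force: 30.0
tool_pos: [0.5391, -0.2233, 0.1104]
orientation: [-180.0, 0.0, 177.7]
gripper_force: 30.0
tool_pos: [0.539, -0.2233, 0.1103]
orientation: [-180.0, -0.0, 177.7]
gripper_force: 30.0
tool_pos: [0.539, -0.2233, 0.1102]
orientation: [180.0, -0.0, 177.7]
gripper_force: 30.0
tool_pos: [0.539, -0.2233, 0.1103]
orientation: [-180.0, -0.0, 177.7]
gripper_force: 30.0
tool_pos: [0.539, -0.2233, 0.1103]
orientation: [-180.0, 0.0, 177.7]
gripper_force: 30.0
tool_pos: [0.539, -0.2233, 0.1103]
orientation: [-180.0, -0.0, 177.7]
gripper_force: 30.0
[[221.248536  319.2450147]] [[210.15366883 278.22320828]]
[ 4.712e-01 -3.450e-01  1.200e-01 -1.747e+02] calls 2: shift [0.315, -0.621, -0.049] turn(once, last) [-0.0, 0.0, -0.084]
[ 4.712e-01 -3.450e-01  2.150e-02 -1.747e+02] calls 1: shift [0.0, -0.0, 0.985] turn(once, last) [0.0, 0.0, 0.0]
```

View pics/a3.png

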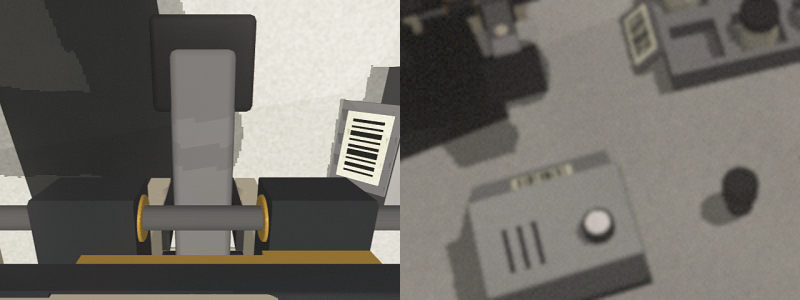

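The heel is at the same wrist pixels as before, so nothing slipped, and the lamp label appears at scene (222,318) against (221,319) expected. Next I return the scanner to the mat.

```bash
for i in 1 2; do python3 -m creep '[{"grip":1,"delta_pos":[0.08,-0.15,-0.03],"rotation":[0,0,-0.01]},{"grip":1,"delta_pos":[0.16,-0.32,-0.05],"rotation":[0,0,-0.02]},{"grip":1,"delta_pos":[0.25,-0.48,-0.05],"rotation":[0,0,-0.04]},{"grip":1,"delta_pos":[0.315,-0.62,-0.05],"rotation":[0,0,-0.042]},{"grip":1,"delta_pos":[0.315,-0.62,-0.05],"rotation":[0,0,-0.042]}]'; done
python3 -m creep '[{"grip":1,"delta_pos":[0,0,0.15],"rotation":[0,0,0]},{"grip":1,"delta_pos":[0,0,0.35],"rotation":[0,0,0]},{"grip":1,"delta_pos":[0,0,0.55],"rotation":[0,0,0]},{"grip":1,"delta_pos":[0,0,0.75],"rotation":[0,0,0]},{"grip":1,"delta_pos":[0,0,0.75],"rotation":[0,0,0]}]'
python3 - <<'E'
from h import *
plan([(.4712,-.345,.0235,-174.7)])
E
```

```text
clock: 50.5
tool_pos: [0.5042, -0.2852, 0.1152]
orientation: [-180.0, -0.0, -178.6]
force: [-0.7, 0.4, -1.3]
opening: 0.0318
gripper_force: 30.0
clock: 51.0
tool_pos: [0.4748, -0.3476, 0.1202]
orientation: [-180.0, -0.0, -174.8]
force: [0.3, 0.3, -1.3]
opening: 0.0318
gripper_force: 30.0
clock: 51.5
tool_pos: [0.4737, -0.3453, 0.0426]
orientation: [179.9, -0.2, -174.7]
force: [-0.5, 0.3, -1.5]
opening: 0.0319
gripper_force: 30.0
[ 4.712e-01 -3.450e-01  2.350e-02 -1.747e+02] calls 1: shift [0.024, 0.005, 0.191] turn(once, last) [0.002, -0.003, -0.0]
```

```bash
python3 -m creep '[{"grip":1,"delta_pos":[0.01,0,0.05],"rotation":[0,0,0]},{"grip":1,"delta_pos":[0.02,0,0.1],"rotation":[0,0,0]},{"grip":1,"delta_pos":[0.02,0,0.15],"rotation":[0,0,0]},{"grip":1,"delta_pos":[0.02,0,0.18],"rotation":[0,0,0]},{"grip":1,"delta_pos":[0.02,0,0.18],"rotation":[0,0,0]}]'
python3 -m creep '[{"grip":1,"delta_pos":[0,0,0.01],"rotation":[0,0,0]},{"grip":1,"delta_pos":[0,0,0.02],"rotation":[0,0,0]},{"grip":1,"delta_pos":[0,0,0.025],"rotation":[0,0,0]},{"grip":1,"delta_pos":[0,0,0.025],"rotation":[0,0,0]}]'
python3 -m creep '[{"grip":0.4,"delta_pos":[0,0,0],"rotation":[0,0,0]},{"grip":0.2,"delta_pos":[0,0,0],"rotation":[0,0,0]},{"grip":0,"delta_pos":[0,0,0],"rotation":[0,0,0]},{"grip":0,"delta_pos":[0,0,0],"rotation":[0,0,0]},{"grip":0,"delta_pos":[0,0,0],"rotation":[0,0,0]}]'
python3 -m creep '[{"grip":0,"delta_pos":[0,0,0],"rotation":[0,0,0]},{"grip":0,"delta_pos":[0,0,-0.2],"rotation":[0,0,0]},{"grip":0,"delta_pos":[0,0,-0.5],"rotation":[0,0,0]},{"grip":0,"delta_pos":[0,0,-0.9],"rotation":[0,0,0]},{"grip":0,"delta_pos":[0,0,-0.9],"rotation":[0,0,0]}]'
for i in 1 2; do python3 -m creep '[{"grip":0,"delta_pos":[-0.4,0,-0.4],"rotation":[0,0,0]},{"grip":0,"delta_pos":[-0.5,0,-0.8],"rotation":[0,0,0]},{"grip":0,"delta_pos":[-0.5,0,-0.8],"rotation":[0,0,0]},{"grip":0,"delta_pos":[-0.5,0,-0.8],"rotation":[0,0,0]}]'; done
python3 - <<'E'
from h import *
s=snap("wrist"); g=s["color"].min(2)
for c,st in blobs(s,g>150,20,500): print("white",c,st)
im=s["color"].astype(int).max(2); m=((im>75)&(im<170)).astype(np.uint8); m[280:]=0
for r in range(20,280,40):
    b=np.abs(np.diff(im[r,200:450])); i=np.where(b>18)[0]+200; print(r,i[:12])
s=snap("top"); g=s["color"].max(2)
for c,st in blobs(s,g<45,300):
    q=ray(s,c,.078)[:2]; v=q-[.5562,.0796]; cs,sn=np.cos(-.0834),np.sin(-.0834)
    print(c,st[2:],"tray frame",np.round([cs*v[0]+sn*v[1],-sn*v[0]+cs*v[1]],3))
E
```

```text
clock: 52.0
tool_pos: [0.473, -0.347, 0.0271]
orientation: [180.0, -0.0, -174.7]
force: [0.8, 0.4, -2.1]
opening: 0.0319
gripper_force: 30.0
clock: 52.4
tool_pos: [0.4732, -0.347, 0.0248]
orientation: [-180.0, 0.0, -174.7]
force: [0.9, 0.1, -1.1]
opening: 0.0319
gripper_force: 30.0
clock: 52.9
tool_pos: [0.4733, -0.347, 0.0249]
orientation: [-180.0, 0.0, -174.7]
force: [0.6, -0.2, 0.1]
opening: 0.0664
gripper_force: 0.0
clock: 53.4
tool_pos: [0.4763, -0.3486, 0.1204]
orientation: [-179.7, 0.4, -174.6]
force: [0.4, -0.3, 0.1]
opening: 0.0876
gripper_force: 0.0
clock: 53.8
tool_pos: [0.5239, -0.3423, 0.1957]
orientation: [-180.0, 0.1, -174.7]
force: [-0.4, 0.0, -0.4]
opening: 0.0877
gripper_force: 0.0
clock: 54.2
tool_pos: [0.5728, -0.3376, 0.2743]
orientation: [180.0, 0.0, -174.7]
force: [0.5, 0.8, -0.6]
opening: 0.0877
gripper_force: 0.0
white [169.9, 4.5] [164, 0, 16, 13, 75]
white [185.0, 5.1] [180, 0, 12, 12, 65]
white [203.3, 3.9] [194, 0, 19, 9, 76]
white [227.3, 3.5] [222, 0, 8, 12, 24]
white [176.8, 20.9] [169, 5, 17, 27, 136]
white [192.3, 16.2] [185, 11, 15, 11, 95]
white [2
[... 1439 characters left out ...]
21]
60 [232 233 304 305 320 321 341 342 343 418 419]
100 [234 235 305 306 311 312 341 342 416 417]
140 [236 237 238 305 306 307 308 340 341 342 413 414]
180 [239 240 411 412]
220 [280 281]
260 []
[446.7, 81.6] [28, 113, 1036] tray frame [ 0.382 -0.307]
[600.2, 208.8] [69, 329, 5364] tray frame [ 0.134 -0.617]
[333.1, 143.2] [20, 24, 365] tray frame [ 0.234 -0.081]
[438.9, 275.7] [48, 259, 3081] tray frame [-0.02  -0.299]
[244.7, 232.6] [25, 25, 506] tray frame [0.04  0.081]
[285.2, 235.7] [26, 25, 497] tray frame [0.039 0.002]
[240.3, 274.1] [26, 25, 511] tray frame [-0.041  0.082]
[282.1, 276.6] [26, 26, 507] tray frame [-0.041  0.002]
[323.4, 279.7] [26, 26, 510] tray frame [-0.042 -0.077]
```

The handle edges (columns 305 to 342) are straight and centred between the mat edges (234 to 417), so the scanner lies level on the mat. All five pots are in their pockets and the arm is clear, so I hand in.

Run:
```python
from h import *
s=snap("wrist"); im=s["color"].astype(int).max(2); col=im[120:200,316:332].mean(1); r=120+int(np.abs(np.diff(col)).argmax()); p=ray(s,(323.5,r),.066)
o=p[:2]-.063*np.array([np.cos(np.radians(5.3)),np.sin(np.radians(5.3))]); print("handle end row",r,p.round(3),"origin est",o.round(3),"mat .471 -.345")
if np.hypot(*(o-[.471,-.345]))<.03: print(ctrl.close_job())
```

```text
handle end row 161 [ 0.537 -0.341  0.066] origin est [ 0.474 -0.346] mat .471 -.345
the job is handed in; nothing more can be done
None
```

I put all four waiting pots in empty tray pockets, held the scanner on the tray label and then the lamp box label, laid it back on its mat about 3 mm from the centre, and handed the job in after about 54 s; no verdict came back.

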